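# Prove a new sash lock with its key

### The arm

A 6-joint arm with a two-finger parallel gripper is mounted at the origin on the work surface. World frame = base frame: x ahead of the robot, y to its left, z up, the work surface at z = 0. Lengths are in m, angles in rad, forces in N, time in s.
With the tool pointing down it reaches from about 0.375 to 0.975 m from the base axis. Payload 3.8 kg.
Tool frame: the origin (TCP) lies midway between the tips of the shut fingers; the grasp point (between the pads) lies 19 mm behind it; z points along the fingers, y is the direction in which the jaws open and shut (so a half turn about z gives the same grasp; the last joint's range is limited). The gripper opens to 85 mm and grips with 20 to 120 N. Pads are 22 mm wide; open, the fingers measure 114 mm over their backs; the gripper's body (76 mm by 85 mm) begins 54 mm behind the grasp point. The pads swing forward as they close: fully open they stand 13 mm farther back than shut.
Start: joints at [-1.264, 0.264, 1.604, -0, 1.274, -0.037], TCP at [0.228, -0.635, 0.207] pointing down, gripper open.
Joint ranges: [-2.63, 2.63], [-0.94, 2.18], [0.31, 2.57], [-1.31, 4.45], [0, 2.66], [-2.55, 2.55]. Speed limits (rad/s): [2.57, 2.57, 3.14, 3.14, 3.14, 3.14].

### API

Orientations are given as a rotation vector (axis times angle).
In Python, from workcell import bot gives the robot as it stands. The module is installed in compiled form; this text tells all that it offers.
- The arm moves only by the tool play_rows, never from a script. Its argument "series" is a list of rows, each an object with "translation": the shift along the tool's x, y, z in m, a list of three; "spin": the turn about the tool's z in units of 5 degrees (1.0 is 5 degrees). In form: [{"translation": [dx, dy, dz], "spin": spin}, ...]. A call has 1 to 5 rows; each row shifts and turns the commanded pose from where the row before left it, along the tool's axes as they then stand; what a row does not reach is not made up. A row lasts 1/10 s, in which the tool goes at most 50 mm and 8.59 degrees, less where a joint would pass 70% of its speed; a pose out of reach is approached as far as the arm can. A call is refused whole if a number of a shift passes 0.05 or a number of a turn 1, either way. A call with a gripper value outside its range is refused whole. "jaw" is the gripper's target within -1 to 1 (fully open at 1, half-way at 0, shut at -1), set as the call begins (left out, the last holds). The fingers move at their own pace and stop on an object; "force" is the grip in N (left out, the last holds). Time passes only in rows, so rows that do not move let the fingers close. It gives the time, the measured TCP pose, the force and the opening at its end, in the units of the state.
- bot.read_state(): the state, without advancing time (a new reading comes with each control period).
- bot.read_camera(name): name is "scene" or "top"; returns the picture (480x640x3 uint8, blue, green, red); there is no depth.
- bot.get_calibration(name): a dict with "fov_y" (degrees; the focal length in pixels is half the picture's height over the tangent of half this angle, whatever the lens; pixels are square), "cx", "cy" (the principal point, pixels), "k1" (the pictures are not rectified: a ray, as slopes to the right and down, at radius r is drawn at 1 + k1 r^2 times it, then the intrinsics apply), "R" (3x3) and "t" (3): a world point X has camera coordinates R X + t. Camera axes: x right, y down, z forward; pixel columns grow to the right and rows downward; lengths in m; the calibration is good to about 2 mm. A picture is of the moment at which its call begins. get_calibration takes no time and is no camera call.
- bot.finish_job(): hands the job in, once; it reports no verdict.
The state is a dict: "time": time; "q": joint angles; "joint_vel": joint speeds; "joint_torque": joint torques, N m; "tool_pos": TCP position; "tcp_rot": TCP orientation; "wrist_force": force on the tool from outside, world axes, zero at the start; "torque": the same for the moment, N m; "width": opening from 0.0 (shut) to 1.0 (fully open).
Only numpy, scipy, OpenCV 4.12 (cv2) and the standard library are available. Lean on these libraries where they do the work, as an engineer would, in place of code of your own. Each camera call takes 0.05 s, during which the arm holds its last target. There are 200 camera calls.

### The job

Try the lock in the green window sash: take the flat-bowed key out of the key block, push it into the keyhole until its collar rests on the lock plate, turn it clockwise (seen from above) until you feel it press against its stop, turn it all the way back home, draw it out and stand it back in the key block's free socket, then let go. Go gently: never force the key in or press hard (over about 15 N) against the lock or its stop, and leave the other key and the other things on the bench alone.

Things in the scene. Friction and masses are not known exactly. Their poses are not given: they have to be found in the camera images.
- key_bow (a point): Centre of the bow (flat grip plate) of the steel key to use, standing upright in the block, 76 tall in all, 70 g. Frame z up along the shank, x the way the bit points, y across the bow's thickness. Bow: 34 along x, 10 thick (y), 36 tall (top 18 above this point). Below it a round shank of 8 dia down to the tip, 58 below this point.
- key_tip (a point): Lower end of that key's shank, on its axis; axes as key_bow. Square-ended, 8 dia. The bit is a flat tab 5 thick (y), from 3 to 15 above this point, reaching 14 from the axis along +x.
- key_collar (a point): Underside of that key's collar (16 dia, 4 thick), on the axis, 24 above the tip, 34 below key_bow. Axes as key_bow.
- keyhole (a point): Where the keyhole's turning axis should be, at the top of the steel lock plate (65 x 110 x 6, top 60 above the bench, on green timber 90 wide, 54 high; all fixed). The fitted lock lies up to 2.5 off it along x and along y: feel for it. Frame z up, x the way the slot (and so the bit) points. Sharp-edged hole, 10 wide for the shank, slot 7.4 wide out to 15.3 along x: 1 mm of play each way.
- lock_inside (a point): Point 15 below keyhole, same axes: the bit's height when the key is fully in (tip 24 below the plate's top). The bit then lies in a cam slot 7.4 wide and turns the cam (friction 0.03 N m, no spring) clockwise; while turned the plate holds the key in. A hard unseen stop meets the bit at a key turn of 0.7 to 1.4 rad, different each time: the moment rises. Press it with 5 to 10 N (0.06 to 0.12 N m).
- bolt (a joint): Brass bolt in the steel strip on the sash's edge facing the robot, in m. 0 = drawn in (home, a hard stop); comes out 12 mm per rad that the cam is turned clockwise (7 to 16 mm at the stop). The bit has about 0.1 rad of play in the cam each way, so the cam follows late; after reaching home, bring the key back in line with the slot before lifting.
- socket_a (a point): Where a key's tip is when it stands in one of the two sockets of the fixed wooden key block (130 x 60, 34 high): its collar rests on the block's top, its tip is 24 below that, 10 above the bench. Frame z up, x along the block: a key stands with its bit along +x. Socket: a slot 9.6 wide (y), from 6.5 behind to 16.5 ahead of this point along x, 25 deep. Either key may be in either socket.
- socket_b (a point): The same for the other socket, 70 further along the block's x.
- spindle_head (a point): The other key, not to be used: in the other socket, same shank and collar but a round head 32 dia, 30 tall; point at the centre of the head.
- hammer_mid (a point): Bystander: wooden-handled hammer lying on the bench.
- screwdriver_mid (a point): Bystander: screwdriver lying on the bench.
- glue_mid (a point): Bystander: white glue bottle, 60 dia x 170, standing; point half-way up.
- tin_mid (a point): Bystander: open aluminium tin, 80 dia x 80; point half-way up.
- packer_mid (a point): Bystander: black plastic packer 90 x 45 x 12 lying on the green timber; point at its centre.
- offcut_mid (a point): Bystander: wood offcut 130 x 60 x 45; point at its centre.
There are look-alikes about, which are no part of the job. What is shaped like the part that bears key_bow but brown or purple is not meant. What is shaped like the part that bears socket_a but black is not meant.

How it is judged:
On the way, in this order (a step that is already met when the one before it is completed fails the run):
1. the key is fully in, its collar on the lock plate (within 3 mm), upright (horizontal distance between key_tip and keyhole below 0.007 m and z of key_collar in the frame of keyhole below 0.003 m and angle between key_tip's own z axis and vertical below 0.12 rad), for 0.1 s.
2. the key, still fully in, is turned until its bit presses on the stop with at least 3 N (horizontal distance between key_tip and keyhole below 0.007 m and z of key_collar in the frame of keyhole below 0.0055 m and value of joint bolt above 0.006 m and contact force between key and stop above 3 N), for 0.1 s.
3. the key is turned back until the bolt is home (within 1.5 mm), still in the lock (value of joint bolt below 0.0015 m and horizontal distance between key_tip and keyhole below 0.007 m and z of key_collar in the frame of keyhole below 0.0055 m), for 0.1 s.
4. the key is drawn clear of the lock, the bolt still home (z of key_tip in the frame of keyhole above 0.003 m and value of joint bolt below 0.0015 m), for 0.1 s.
At the end, for the whole second after the job is handed in: The key stands fully down in a block socket (tip within 7 mm sideways and 4 mm in height of the socket point, tilted under 0.2 rad), released and at rest; the bolt is home within 1.5 mm (((horizontal distance between key_tip and socket_a below 0.007 m and z of key_tip in the frame of socket_a below 0.004 m) or (horizontal distance between key_tip and socket_b below 0.007 m and z of key_tip in the frame of socket_b below 0.004 m)) and angle between key_tip's own z axis and vertical below 0.2 rad and linear speed of key below 0.02 m/s and value of joint bolt below 0.0015 m); the robot touches nothing.
It fails at once if the key presses on the lock with more than 18 N (contact force between key and sash above 18 N or contact force between key and lock above 18 N).
It fails at once if the key's bit presses on the stop with more than 18 N (contact force between key and stop above 18 N).
It fails at once if the other key is pulled out or knocked (moved over 15 mm) (distance of spindle_head from where it was at the start of the episode above 0.015 m).
It fails at once if a bystander is moved by more than 25 mm (distance of any of hammer_mid, screwdriver_mid, glue_mid, tin_mid, packer_mid, offcut_mid from where it was at the start of the episode above 0.025 m).
It also fails if it takes over 72 s, if anything falls off the work surface, if the arm or the gripper's body presses on something with over 40 N, if the wrist force passes 120 N, or if a joint passes its speed limit or range.

## Working session

There is one attempt and no reset: what is moved stays moved. The work goes in short steps, Python scripts to look and compute and a tool call to move; the robot and the scene stay as the last step left them, time stands still between calls to the robot, and variables do not carry over. Pictures are saved under pics/ and viewed, about 8 in all and at most 12, crops included, and the job is handed in when it is done.

Besides the shell and the picture viewer there is one more tool, called after "Emit:" as name(argument=value, ...), one argument or row to a line, values as JSON. play_rows: Moves the arm, as the interface text tells. Its arguments: {"type":"object","properties":{"series":{"type":"array","items":{"type":"object","properties":{"translation":{"type":"array","items":{"type":"number"}},"spin":{"type":"number"}}}},"jaw":{"type":"number"},"force":{"type":"number"}},"required":["series"]}

```bash
mkdir -p pics; cat > h.py <<'E'
import numpy as np, cv2
from workcell import bot
def ray(cal,u,v,h=480):
    f=h/2/np.tan(np.radians(cal['fov_y'])/2)
    d=np.array([(u-cal['cx'])/f,(v-cal['cy'])/f]); s=d.copy()
    for _ in range(30): s=d/(1+cal['k1']*(s@s))
    R=np.array(cal['R']);t=np.array(cal['t'])
    return -R.T@t, R.T@np.array([s[0],s[1],1])
def onz(name,u,v,z):
    c,d=ray(bot.get_calibration(name),u,v); return c+d*(z-c[2])/d[2]
def proj(name,X):
    cal=bot.get_calibration(name); p=np.array(cal['R'])@np.array(X)+np.array(cal['t'])
    f=240/np.tan(np.radians(cal['fov_y'])/2); s=p[:2]/p[2]; s=s*(1+cal['k1']*(s@s))
    return s*f+[cal['cx'],cal['cy']]
E
python3 - <<'E'
from h import *
for n in('scene','top'):
    im=bot.read_camera(n); cv2.imwrite(f'pics/{n}0.png',im)
    c=bot.get_calibration(n); print(n,c['fov_y'],c['k1'],ray(c,320,240))
s=bot.read_state(); print(s)
E
```

```text
scene 52.090999458455464 -0.1092166983798027 (array([ 1.03810025, -0.84869659,  0.80705928]), array([-0.40677859,  0.68129816, -0.60872151]))
top 45.79933768280684 -0.15367360237560068 (array([ 0.41743278, -0.03784908,  1.39344961]), array([ 0.120769  ,  0.00256906, -0.99271012]))
{'time': 0.1, 'q': array([-1.26389492e+00,  2.64709532e-01,  1.60526451e+00,  7.00310530e-06,
        1.27372497e+00, -3.69326293e-02]), 'joint_vel': array([-0.00041467, -0.00248118, -0.00237036,  0.00062757,  0.0006667 ,
       -0.00015972]), 'joint_torque': array([-2.88935580e-04, -5.16707468e+01, -3.68589878e+01,  2.84924596e-05,
        6.30832030e-03, -2.07248678e-05]), 'tool_pos': array([ 0.22730041, -0.63480022,  0.2061506 ]), 'tcp_rot': array([-3.09322447e+00, -5.37076319e-01,  4.34555993e-04]), 'wrist_force': array([-0.20993325, -0.38324562, -0.24241992]), 'torque': array([-0.00738377, -0.03747533, -0.00172958]), 'width': 1.0002695272781141}
```

View pics/scene0.png

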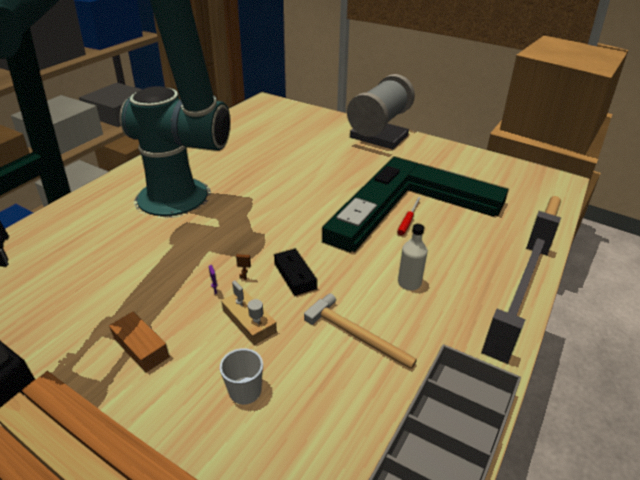

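View pics/top0.png

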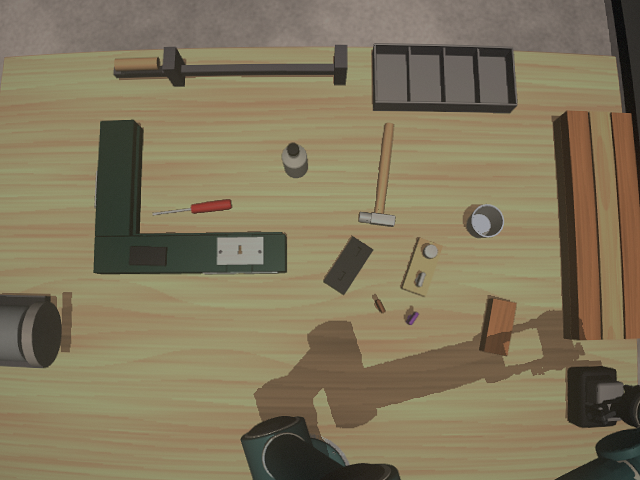

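Top: key block about (420,265), flat grey bow about (421,278), round head about (430,251), purple and brown decoys at (412,318) and (379,303). Lock plate is at (240,250) with its keyhole. Next I'll enlarge the block and the lock.

```bash
python3 - <<'E'
from h import *
t=cv2.imread('pics/top0.png'); s=cv2.imread('pics/scene0.png')
g=lambda im,x,y,w,h:cv2.resize(im[y:y+h,x:x+w],(400,300),interpolation=cv2.INTER_CUBIC)
a=np.hstack([g(t,380,225,80,60+20)[:300],g(t,205,222,80,60)])
a=np.hstack([g(t,380,235,80,60),g(t,205,222,80,60)])
b=np.hstack([g(s,195,250,100,75+25)[:300],g(s,325,190,64,48)])
b=np.hstack([g(s,200,268,100,75),g(s,325,190,64,48)])
im=np.vstack([a,b]); im=np.clip(im*1.6,0,255).astype(np.uint8)
cv2.imwrite('pics/crop.png',im)
E
```

```text
(no output)
```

View pics/crop.png

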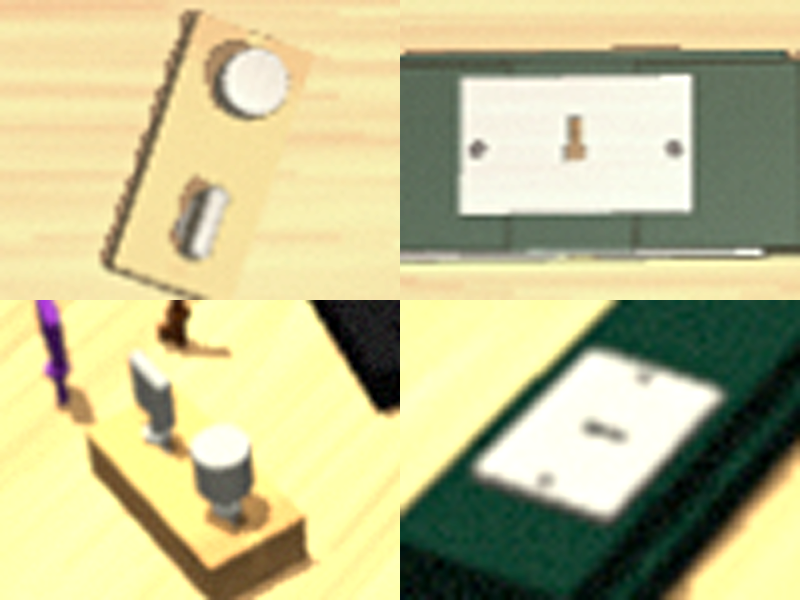

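```bash
python3 - <<'E'
from h import *
t=cv2.imread('pics/top0.png'); hsv=cv2.cvtColor(t,cv2.COLOR_BGR2HSV)
def blobs(m,x,y,w,h,mn):
    z=np.zeros_like(m); z[y:y+h,x:x+w]=m[y:y+h,x:x+w]
    cs,_=cv2.findContours(z,cv2.RETR_EXTERNAL,cv2.CHAIN_APPROX_NONE)
    return [c for c in cs if cv2.contourArea(c)>=mn]
grey=((hsv[...,1]<60)).astype(np.uint8)*255
for c in blobs(grey,400,235,50,60,5):
    r=cv2.minAreaRect(c); print('grey',r,cv2.contourArea(c))
for y in range(266,292): print(y,' '.join(f'{hsv[y,x,1]:3d}/{hsv[y,x,2]:3d}' for x in range(412,428)))
pl=((hsv[...,1]<60)&(hsv[...,2]>110)).astype(np.uint8)*255
for c in blobs(pl,205,225,75,50,200):
    r=cv2.minAreaRect(c);print('plate',r)
    b=cv2.boxPoints(r); print([onz('top',*p,.06).round(4) for p in b], onz('top',*r[0],.06))
g=t[235:272,222:258].astype(int).sum(2)//3
for y in range(240,260): print(y,' '.join(f'{t[y,x].mean():3.0f}' for x in range(232,250)))
E
```

```text
grey ((419.6349792480469, 278.50360107421875), (7.689218997955322, 14.524079322814941), 19.98310661315918) 77.5
grey ((430.0, 251.0), (12.0, 14.0), 90.0) 135.5
266  89/154  90/156  92/155  89/155  89/154  90/155  89/154  89/154  91/154  90/155  90/155  90/155  91/154  91/154  90/155  93/154
267  89/155  90/153  89/154  90/155  89/155  90/155  89/155  93/154  90/156  90/155  89/154  91/154  91/154  91/154  92/156  91/154
268  89/155  89/155  90/155  89/155  90/153  90/155  90/156  90/156  90/155  91/154  90/155  90/153  91/154  90/155  91/154  90/155
269  88/154  91/154  89/154  90/155  92/155  92/155  91/152  91/148  89/157  90/155  92/156  89/155  90/155  91/154  91/154  90/155
270  90/156  88/156  91/154  89/154  89/155  89/152  97/134 101/126  92/147  93/151  89/158  91/157  90/155  92/155  89/154  89/154
271  88/154  90/156  91/154  90/155  89/155  94/135 112/112 107/114 108/113  98/125  86/145  90/145  93/150  93/157  90/156  90/153
272  88/156  90/153  90/156  90/155  92/144 110/111 108/113 102/112 107/105  89/ 97  55/106  56/123  75/133  88/151  92/155  91/154
273  90/155  90/
[... 3522 characters left out ...]
 155 152 155 154
251 151 151 152 152 153 125  93  93  94  94 135 153 152 151 150 152 151 151
252 151 151 150 152 156 126  93  93  93 100 137 154 153 152 151 152 151 152
253 151 150 152 152 153 128  99 103 102 108 142 155 153 152 153 152 153 152
254 151 151 151 152 153 139 136 142 142 148 152 151 151 152 151 151 150 151
255 148 149 151 148 149 151 151 151 152 153 150 150 153 150 151 152 152 151
256 150 151 151 151 150 151 150 152 151 153 151 152 152 151 153 154 153 153
257 152 153 151 151 151 152 150 151 151 152 151 153 151 152 152 152 152 153
258 151 151 151 151 151 152 151 151 151 152 152 152 152 153 153 154 153 154
259 152 152 151 152 151 151 152 152 151 151 151 152 152 153 152 153 154 153
```

```bash
python3 - <<'E'
from h import *
t=cv2.imread('pics/top0.png'); hsv=cv2.cvtColor(t,cv2.COLOR_BGR2HSV)
up=cv2.resize(t[225:305,395:455],None,fx=8,fy=8,interpolation=cv2.INTER_LINEAR); h=cv2.cvtColor(up,cv2.COLOR_BGR2HSV)
px=lambda p:(395+(p[0]+.5)/8-.5,225+(p[1]+.5)/8-.5)
m=((h[...,1]<55)&(h[...,2]>112)).astype(np.uint8)
cs,_=cv2.findContours(m,cv2.RETR_EXTERNAL,cv2.CHAIN_APPROX_NONE)
for c in cs:
    if cv2.contourArea(c)<400: continue
    r=cv2.minAreaRect(c); z=.086
    P=np.array([onz('top',*px(p),z) for p in cv2.boxPoints(r)]); e=P[1]-P[0]; f=P[2]-P[1]
    mo=cv2.moments(c); ce=(mo['m10']/mo['m00'],mo['m01']/mo['m00'])
    pts=np.array([onz('top',*px(p[0]),z)[:2] for p in c[::4]]); pts=pts-pts.mean(0); u=np.linalg.svd(pts)[2][0]
    print('px',px(ce),'c',onz('top',*px(ce),z).round(4),onz('top',*px(r[0]),z).round(4),'sides',np.linalg.norm(e),np.linalg.norm(f),np.degrees(np.arctan2(e[1],e[0])),np.degrees(np.arctan2(f[1],f[0])),'pca',np.degrees(np.arctan2(u[1],u[0])))
print('hole',onz('top',239.4,251.6,.06), 'slot end',onz('top',239.4,244.5,.06))
# scene check of bow: projected
for n in ('scene',):
    for X in ([.418,-.25,.086],): print(proj(n,X))
# wood block blob
for p in [(418,238),(441,244),(426,296),(402,289)]: print('blk',onz('top',*p,.034).round(4))
E
```

```text
px (421.58398207372494, 279.06130772036136) c [ 0.4863 -0.2693  0.086 ] [ 0.4859 -0.2693  0.086 ] sides 0.03348250594292912 0.008742369983810356 -20.049896407295943 -109.11976098589211 pca 160.95638702111083
px (430.7539674794307, 250.83688792464918) c [ 0.5518 -0.2919  0.086 ] [ 0.5519 -0.2917  0.086 ] sides 0.0297127210323635 0.03104300293785021 -60.91779204046663 -151.3978864611403 pca -165.99888110286423
hole [0.55145651 0.15636494 0.06      ] slot end [0.56837821 0.15670059 0.06      ]
[219.08722013 267.71185991]
blk [ 0.5883 -0.2715  0.034 ]
blk [ 0.5738 -0.3274  0.034 ]
blk [ 0.4484 -0.2886  0.034 ]
blk [ 0.4652 -0.2309  0.034 ]
```

```bash
python3 - <<'E'
from h import *
s=bot.read_camera('scene')
k=12; x0,y0=215,270
im=cv2.resize(s[y0:y0+50,x0:x0+66],None,fx=k,fy=k,interpolation=cv2.INTER_CUBIC); im=np.clip(im*1.6,0,255).astype(np.uint8)
clean=im.copy()
u=np.array([np.cos(np.radians(-19)),np.sin(np.radians(-19))]); v=np.array([-u[1],u[0]])
for c in ([.4861,-.2693],[.5518,-.2919]):
    for sg,col in ((1,(0,0,255)),(-1,(255,0,0))):
        q=[proj('scene',[*(np.array(c)+sg*a*u+b*v),.034]) for a,b in((8,-4.8),(16.5,-4.8),(16.5,4.8),(8,4.8)) for a,b in [(a/1e3,b/1e3)]]
        q=((np.array(q)-[x0,y0]+.5)*k-.5).astype(np.int32); cv2.polylines(im,[q],True,col,1)
    p=((proj('scene',[*c,.086])-[x0,y0]+.5)*k).astype(int); cv2.circle(im,tuple(map(int,p)),3,(0,255,0),-1)
cv2.imwrite('pics/slot.png',im)
E
```

```text
(no output)
```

View pics/slot.png

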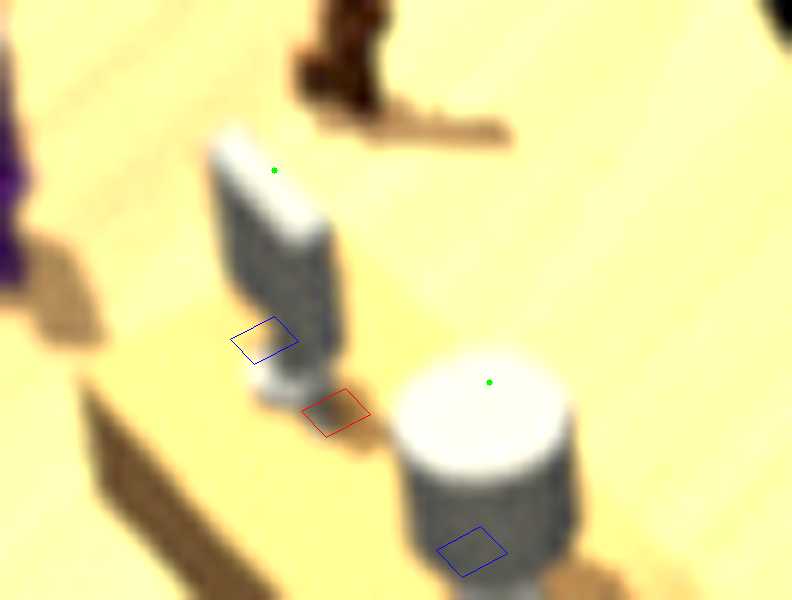

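The empty slot shows on the +x side of the collar (red box), with plain wood on the blue side. So the bit points along about -19° yaw. The flat bow is at (0.486, -0.269) and the keyhole near (0.5515, 0.156). The gripper needs about 161° yaw, so that the later clockwise turn stays within joint 6's range.

Emit:
play_rows(
  series=[
    {"translation": [0.0367, -0.0257, 0], "spin": 0},
    {"translation": [0.0367, -0.0257, 0], "spin": 0},
    {"translation": [0.0367, -0.0257, 0], "spin": 0},
    {"translation": [0.0367, -0.0257, 0], "spin": 0},
    {"translation": [0.0367, -0.0257, 0], "spin": 0},
  ],
)

```text
time: 0.65
tool_pos: [0.3575, -0.4509, 0.207]
tcp_rot: [-3.095, -0.537, 0.0]
wrist_force: [0.7, -0.1, -0.4]
width: 1.001
```

Emit:
play_rows(
  series=[
    {"translation": [0.0367, -0.0257, 0], "spin": 0},
    {"translation": [0.0367, -0.0257, 0], "spin": 0},
    {"translation": [0.0367, -0.0257, 0], "spin": 0},
    {"translation": [0.0367, -0.0257, 0], "spin": 0},
    {"translation": [0.0367, -0.0257, 0], "spin": 0},
  ],
)

```text
time: 1.15
tool_pos: [0.487, -0.2681, 0.2072]
tcp_rot: [-3.095, -0.537, 0.0]
wrist_force: [0.9, 0.3, 0.1]
width: 1.002
```

Emit:
play_rows(
  series=[
    {"translation": [0, 0, 0], "spin": -1},
    {"translation": [0, 0, 0], "spin": -1},
    {"translation": [0, 0, 0], "spin": -1},
    {"translation": [0, 0, 0], "spin": -1},
    {"translation": [0, 0, 0], "spin": -1},
  ],
)

```text
time: 1.65
tool_pos: [0.4862, -0.2695, 0.207]
tcp_rot: [-2.903, -1.2, 0.001]
wrist_force: [0.8, 0.0, 0.7]
width: 1.0
```

Emit:
play_rows(
  series=[
    {"translation": [0, 0, 0], "spin": -1},
    {"translation": [0, 0, 0], "spin": -1},
    {"translation": [0, 0, 0], "spin": -1},
    {"translation": [0, 0, 0], "spin": -1},
    {"translation": [0, 0, 0], "spin": -1},
  ],
)

```text
time: 2.15
tool_pos: [0.4862, -0.2696, 0.207]
tcp_rot: [-2.574, -1.799, 0.0]
wrist_force: [0.2, 0.3, 0.7]
width: 1.0
```

Emit:
play_rows(
  series=[
    {"translation": [0, 0, 0], "spin": -1},
    {"translation": [0, 0, 0], "spin": -1},
    {"translation": [0, 0, 0], "spin": -1},
    {"translation": [0, 0, 0], "spin": -1},
    {"translation": [0, 0, 0], "spin": -1},
  ],
)

```text
time: 2.65
tool_pos: [0.4861, -0.2697, 0.207]
tcp_rot: [-2.124, -2.314, 0.0]
wrist_force: [-0.1, -0.9, -0.2]
width: 0.997
```

Emit:
play_rows(
  series=[
    {"translation": [0, 0, 0], "spin": -1},
    {"translation": [0, 0, 0], "spin": -1},
    {"translation": [0, 0, 0], "spin": -1},
    {"translation": [0, 0, 0], "spin": -1},
    {"translation": [0, 0, 0], "spin": -1},
  ],
)

```text
time: 3.15
tool_pos: [0.4861, -0.2697, 0.207]
tcp_rot: [-1.573, -2.719, -0.0]
wrist_force: [-0.1, -0.3, 0.6]
width: 1.003
```

Emit:
play_rows(
  series=[
    {"translation": [0, 0, 0], "spin": -1},
    {"translation": [0, 0, 0], "spin": -1},
    {"translation": [0, 0, 0], "spin": -1},
    {"translation": [0, 0, 0], "spin": -1},
    {"translation": [0, 0, 0], "spin": -1},
  ],
)

```text
time: 3.65
tool_pos: [0.4861, -0.2697, 0.207]
tcp_rot: [-0.947, -2.995, -0.0]
wrist_force: [0.0, 0.2, -0.1]
width: 0.991
```

Emit:
play_rows(
  series=[
    {"translation": [0, 0, 0], "spin": -1},
    {"translation": [0, 0, 0], "spin": -1},
    {"translation": [0, 0, 0], "spin": -1},
    {"translation": [0, 0, 0], "spin": -0.2},
    {"translation": [0, 0, 0], "spin": 0},
  ],
  jaw=0,
)

```text
time: 4.15
tool_pos: [0.4862, -0.2697, 0.2071]
tcp_rot: [-0.529, -3.096, -0.0]
wrist_force: [0.8, 0.3, 0.2]
width: 0.498
```

```bash
cat >> h.py <<'E'
from scipy.spatial.transform import Rotation as Ro
def go(goal,yaw=None):
    s=bot.read_state(); R=Ro.from_rotvec(s['tcp_rot']).as_matrix(); y=np.degrees(np.arctan2(R[1,0],R[0,0]))
    print('t',round(s['time'],2),'tcp',s['tool_pos'].round(4),'yaw',y.round(2),'tilt',np.degrees(np.arccos(-R[2,2])).round(2),'q6',s['q'][5].round(2),'F',s['wrist_force'].round(2),'M',s['torque'].round(3),'w',round(s['width'],3))
    if goal is not None: print('tool delta mm',(R.T@(np.array(goal)-s['tool_pos'])*1e3).round(2), 'spin units',None if yaw is None else round(-((yaw-y+180)%360-180)/5,3))
E
python3 -c "
from h import *
go([.486,-.2695,.052],161)"
```

```text
t 4.15 tcp [ 0.4862 -0.2697  0.2071] yaw 160.62 tilt 0.03 q6 -1.78 F [0.77 0.27 0.16] M [ 0.022 -0.036 -0.027] w 0.498
tool delta mm [2.1000e-01 1.3000e-01 1.5512e+02] spin units -0.076
```

Emit:
play_rows(
  series=[
    {"translation": [0, 0, 0.04], "spin": 0},
    {"translation": [0, 0, 0.04], "spin": 0},
    {"translation": [0, 0, 0.03], "spin": 0},
    {"translation": [0, 0, 0.02], "spin": 0},
    {"translation": [0, 0, 0], "spin": 0},
  ],
)

```text
time: 4.65
tool_pos: [0.4834, -0.268, 0.0735]
tcp_rot: [-0.528, -3.09, -0.005]
wrist_force: [-1.0, -0.5, -0.2]
width: 0.5
```

```bash
python3 -c "
from h import *
go([.486,-.2695,.052],161)
a=bot.read_camera('scene')[215:305,180:300];b=bot.read_camera('top')[230:320,370:490]
r=lambda i:cv2.resize(i,(400,300),interpolation=cv2.INTER_CUBIC)
cv2.imwrite('pics/pre.png',np.clip(np.hstack([r(a),r(b)])*1.6,0,255).astype(np.uint8))"
```

```text
t 4.65 tcp [ 0.4834 -0.268   0.0735] yaw 160.62 tilt 0.44 q6 -1.78 F [-1.01 -0.49 -0.21] M [ 0.051 -0.064  0.003] w 0.5
tool delta mm [-3.12 -0.59 21.48] spin units -0.077
```

View pics/pre.png

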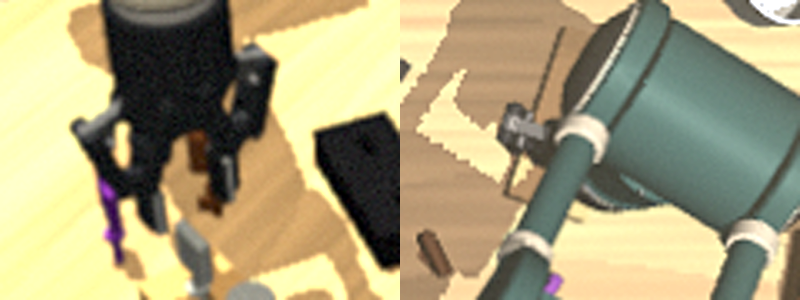

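The fingers straddle the flat bow: in the left half, the fingers are at (155,215) and (225,180) with the bow at (193,250) between and below. The other key is clear. Next: down, then close.

Emit:
play_rows(
  series=[
    {"translation": [0, 0, 0.01], "spin": 0},
    {"translation": [0, 0, 0.01], "spin": 0},
    {"translation": [0, 0, 0.004], "spin": 0},
    {"translation": [0, 0, 0], "spin": 0},
    {"translation": [0, 0, 0], "spin": 0},
  ],
)

```text
time: 5.25
tool_pos: [0.4864, -0.2698, 0.0534]
tcp_rot: [-0.527, -3.097, 0.0]
wrist_force: [0.8, 0.1, 1.0]
width: 0.5
```

```bash
python3 -c "
from h import *
go([.486,-.2695,.052],161)"
```

```text
t 5.25 tcp [ 0.4864 -0.2698  0.0534] yaw 160.7 tilt 0.0 q6 -1.79 F [0.78 0.08 1.03] M [-0.047 -0.002 -0.017] w 0.5
tool delta mm [0.52 0.18 1.4 ] spin units -0.061
```

Emit:
play_rows(
  series=[
    {"translation": [0, 0, 0.0], "spin": 0},
    {"translation": [0, 0, 0], "spin": 0},
    {"translation": [0, 0, 0], "spin": 0},
    {"translation": [0, 0, 0], "spin": 0},
    {"translation": [0, 0, 0], "spin": 0},
  ],
  jaw=-1,
  force=40,
)

```text
time: 5.75
tool_pos: [0.4867, -0.2702, 0.0539]
tcp_rot: [0.526, 3.096, -0.001]
wrist_force: [-0.3, -1.1, 2.5]
width: 0.098
```

Emit:
play_rows(
  series=[
    {"translation": [0, 0, 0.0], "spin": 0},
    {"translation": [0, 0, 0], "spin": 0},
    {"translation": [0, 0, 0], "spin": 0},
  ],
)

```text
time: 6.05
tool_pos: [0.4867, -0.2701, 0.0538]
tcp_rot: [0.527, 3.096, -0.001]
wrist_force: [0.3, -0.6, 2.5]
width: 0.102
```

```bash
python3 -c "
from h import *
go([.486,-.2695,.052],161)"
```

```text
t 6.05 tcp [ 0.4867 -0.2701  0.0538] yaw 160.7 tilt 0.05 q6 -1.79 F [ 0.29 -0.61  2.53] M [-0.153  0.106  0.039] w 0.102
tool delta mm [0.9  0.33 1.79] spin units -0.061
```

Emit:
play_rows(
  series=[
    {"translation": [0, 0, -0.005], "spin": 0},
    {"translation": [0, 0, -0.01], "spin": 0},
    {"translation": [0, 0, -0.015], "spin": 0},
    {"translation": [0, 0, -0.03], "spin": 0},
    {"translation": [0, 0, -0.03], "spin": 0},
  ],
  force=60,
)

```text
time: 6.55
tool_pos: [0.486, -0.2694, 0.1447]
tcp_rot: [-0.527, -3.096, -0.001]
wrist_force: [-0.0, -0.1, 0.4]
width: 0.092
```

Emit:
play_rows(
  series=[
    {"translation": [0, 0, -0.03], "spin": 0},
    {"translation": [0, 0, 0], "spin": 0},
    {"translation": [0, 0, 0], "spin": 0},
    {"translation": [0, 0, 0], "spin": 0},
  ],
)

```text
time: 6.95
tool_pos: [0.4855, -0.2692, 0.1724]
tcp_rot: [-0.526, -3.095, -0.001]
wrist_force: [0.4, 0.4, -0.7]
width: 0.09
```

```bash
python3 -c "
from h import *
go([.552,.156,.18],180)
s=bot.read_state()['tool_pos']; print(proj('scene',s))
a=bot.read_camera('scene'); cv2.imwrite('pics/lift.png',a)
p=proj('scene',s).astype(int); c=a[p[1]-45:p[1]+75,p[0]-80:p[0]+80]
cv2.imwrite('pics/liftc.png',np.clip(cv2.resize(c,None,fx=5,fy=5,interpolation=cv2.INTER_CUBIC)*1.6,0,255).astype(np.uint8))"
```

```text
t 6.95 tcp [ 0.4855 -0.2692  0.1724] yaw 160.7 tilt 0.11 q6 -1.79 F [ 0.39  0.39 -0.66] M [ 0.05  -0.006  0.043] w 0.09
tool delta mm [ 77.83 423.3   -7.27] spin units -3.86
[233.35395983 252.45046161]
```

View pics/liftc.png

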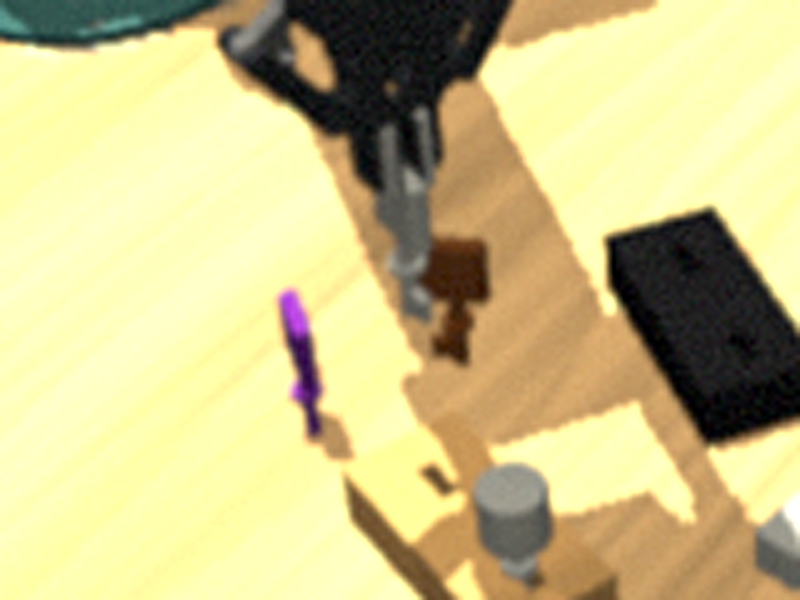

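The key is held upright with the bit pointing at the other key (crop (420,300)), as expected, and its socket is empty at (440,480). Moving over to the lock.

Emit:
play_rows(
  series=[
    {"translation": [0.0078, 0.0423, 0], "spin": 0},
    {"translation": [0.0078, 0.0423, 0], "spin": 0},
    {"translation": [0.0078, 0.0423, 0], "spin": 0},
    {"translation": [0.0078, 0.0423, 0], "spin": 0},
    {"translation": [0.0078, 0.0423, 0], "spin": 0},
  ],
)

```text
time: 7.5
tool_pos: [0.5183, -0.0556, 0.1716]
tcp_rot: [-0.527, -3.094, -0.0]
wrist_force: [1.0, 0.4, -0.5]
width: 0.086
```

Emit:
play_rows(
  series=[
    {"translation": [0.0078, 0.0423, 0], "spin": 0},
    {"translation": [0.0078, 0.0423, 0], "spin": 0},
    {"translation": [0.0078, 0.0423, 0], "spin": 0},
    {"translation": [0.0078, 0.0423, 0], "spin": 0},
    {"translation": [0.0078, 0.0423, 0], "spin": 0},
  ],
)

```text
time: 8.0
tool_pos: [0.5514, 0.1567, 0.1715]
tcp_rot: [-0.526, -3.094, 0.002]
wrist_force: [0.5, -0.3, -0.8]
width: 0.093
```

Emit:
play_rows(
  series=[
    {"translation": [0, 0, 0], "spin": -1},
    {"translation": [0, 0, 0], "spin": -1},
    {"translation": [0, 0, 0], "spin": -1},
    {"translation": [0, 0, 0], "spin": -0.9},
    {"translation": [0, 0, 0], "spin": 0},
  ],
)

```text
time: 8.5
tool_pos: [0.5514, 0.155, 0.1714]
tcp_rot: [0.006, -3.138, 0.001]
wrist_force: [0.2, 0.9, -0.2]
width: 0.092
```

```bash
python3 -c "
from h import *
go([.5522,.1564,.12],180)
t=cv2.imread('pics/top0.png').astype(float).mean(2)
# subpixel edges: plate top/bottom rows per column; left/right per row
def cross(a,th):
    i=[k for k in range(len(a)-1) if (a[k]-th)*(a[k+1]-th)<0]; k=i[0]; return k+(th-a[k])/(a[k+1]-a[k])
for lo,hi in ((230,244),(257,270)):
    P=np.array([onz('top',x,lo+cross(t[lo:hi,x],105),.06)[:2] for x in list(range(220,236))+list(range(244,261))])
    k=np.polyfit(P[:,1],P[:,0],1); print('edge x at y=.156',np.polyval(k,.156),'yaw deg',-np.degrees(np.arctan(k[0])))
for lo,hi in ((210,224),(256,272)):
    P=np.array([onz('top',lo+cross(t[y,lo:hi],105),y,.06)[:2] for y in range(239,262)])
    k=np.polyfit(P[:,0],P[:,1],1); print('edge y at x=.5515',np.polyval(k,.5515),'yaw',np.degrees(np.arctan(k[0])))
"
```

```text
t 8.5 tcp [0.5514 0.155  0.1714] yaw -179.78 tilt 0.2 q6 -1.34 F [ 0.23  0.86 -0.25] M [ 0.035 -0.034  0.071] w 0.092
tool delta mm [-1.    1.39 51.44] spin units 0.045
edge x at y=.156 0.600452111489762 yaw deg 1.7594449232282456
edge x at y=.156 0.5216920733984731 yaw deg 1.2616589644561815
edge y at x=.5515 0.21104839326978714 yaw 0.6429350206251524
edge y at x=.5515 0.10194998680638985 yaw 0.16201004266757685
```

Emit:
play_rows(
  series=[
    {"translation": [-0.001, 0.0014, 0.03], "spin": -0.15},
    {"translation": [0, 0, 0.02], "spin": 0},
    {"translation": [0, 0, 0.011], "spin": 0},
    {"translation": [0, 0, 0], "spin": 0},
    {"translation": [0, 0, 0], "spin": 0},
  ],
)

```text
time: 9.0
tool_pos: [0.5537, 0.1566, 0.1124]
tcp_rot: [0.025, -3.141, 0.0]
wrist_force: [0.8, -0.3, 0.2]
width: 0.093
```

Emit:
play_rows(
  series=[
    {"translation": [0, 0, 0], "spin": 0},
    {"translation": [0, 0, 0], "spin": 0},
  ],
)

```text
time: 9.2
tool_pos: [0.5547, 0.1568, 0.1138]
tcp_rot: [-0.026, 3.139, 0.001]
wrist_force: [-1.5, 0.7, -0.7]
width: 0.09
```

```bash
python3 -c "
from h import *
go([.5522,.1564,.104],-179)
a=bot.read_camera('scene'); 
c=a[160:250,310:430]
cv2.imwrite('pics/lk.png',np.clip(cv2.resize(c,None,fx=6.6,fy=6.6,interpolation=cv2.INTER_CUBIC)*1.6,0,255).astype(np.uint8))"
```

```text
t 9.2 tcp [0.5547 0.1568 0.1138] yaw -179.07 tilt 0.14 q6 -1.35 F [-1.46  0.72 -0.66] M [ 0.02  -0.025  0.024] w 0.09
tool delta mm [ 2.51 -0.37  9.82] spin units -0.014
```

View pics/lk.png

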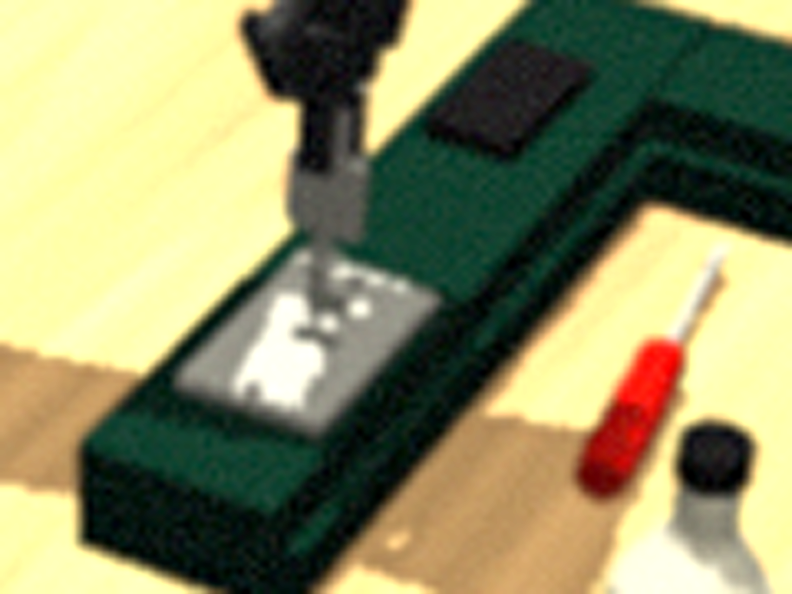

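Emit:
play_rows(
  series=[
    {"translation": [0, 0, 0], "spin": 0},
    {"translation": [0, 0, 0], "spin": 0},
    {"translation": [0, 0, 0], "spin": 0},
  ],
)

```text
time: 9.55
tool_pos: [0.5537, 0.1566, 0.1126]
tcp_rot: [-0.026, 3.141, 0.0]
wrist_force: [0.6, -0.7, -0.6]
width: 0.089
```

```bash
python3 -c "
from h import *
go([.5522,.1564,.104],-179)
s=bot.read_state(); print(s['joint_vel'].round(3))
a=cv2.imread('pics/scene0.png').mean(2)
for y in range(204,216): print(y,' '.join('%3d'%a[y,x] for x in range(346,370)))
for X in ([.5515,.1564,.06],[.5465,.1564,.06],[.5668,.1567,.06]): print(proj('scene',X))"
```

```text
t 9.55 tcp [0.5537 0.1566 0.1126] yaw -179.05 tilt 0.02 q6 -1.35 F [ 0.59 -0.69 -0.61] M [ 0.002  0.02  -0.021] w 0.089
tool delta mm [ 1.5  -0.17  8.58] spin units -0.011
[-0.     0.001  0.003  0.002 -0.    -0.   ]
204  22  38  82 127 157 168 167 165 164 163 160 160 163 162 166 163 163 162 160 164 163 164 166 169
205  43  83 129 156 168 166 166 164 163 164 161 163 162 162 163 164 165 163 165 164 164 164 166 165
206  85 129 159 167 167 165 162 163 162 161 161 162 164 163 162 165 164 163 162 161 164 164 165 168
207 128 158 168 166 164 162 163 161 161 160 161 163 167 164 162 163 164 161 163 162 163 165 163 166
208 158 167 168 163 163 164 163 161 156 150 154 163 165 166 164 166 165 162 163 164 165 163 163 166
209 166 167 166 163 162 164 161 157 134 114 123 142 154 157 163 164 164 164 163 164 164 165 162 163
210 166 164 162 163 163 162 164 152 116  80  75  94 119 126 145 155 163 164 165 163 163 164 162 160
211 163 164 163 163 162 161 161 157 138 114 103 103  96  87 107 140 161 163 165 163 163 164 159 144
212 164 165 162 162 160 163 164 166 161 157 158 151 134 117 120 143 162 163 163 163 164 163 150 115
213 165 164 163 162 163 163 164 163 165 165 167 165 160 157 157 161 164 164 163 164 164 155 125  71
214 164 164 164 164 163 162 164 164 163 164 163 163 164 166 166 164 166 164 165 163 155 131  85  38
215 165 164 165 165 164 164 162 164 164 163 161 162 163 164 165 163 162 165 162 157 132  87  45  17
[356.20835463 209.63854267]
[354.59340097 209.08720294]
[361.22986012 211.28380116]
```

Emit:
play_rows(
  series=[
    {"translation": [0.0015, -0.0002, 0.003], "spin": 0},
    {"translation": [0, 0, 0.003], "spin": 0},
    {"translation": [0, 0, 0], "spin": 0},
    {"translation": [0, 0, 0], "spin": 0},
    {"translation": [0, 0, 0], "spin": 0},
  ],
)

```text
time: 10.05
tool_pos: [0.5521, 0.1563, 0.1063]
tcp_rot: [0.026, -3.141, -0.0]
wrist_force: [0.1, -0.1, -0.6]
width: 0.096
```

Emit:
play_rows(
  series=[
    {"translation": [0, 0, 0.001], "spin": 0},
    {"translation": [0, 0, 0], "spin": 0},
    {"translation": [0, 0, 0.001], "spin": 0},
    {"translation": [0, 0, 0], "spin": 0},
  ],
)

```text
time: 10.45
tool_pos: [0.552, 0.1563, 0.1043]
tcp_rot: [0.026, -3.141, 0.0]
wrist_force: [0.6, -1.1, -0.2]
width: 0.089
```

Emit:
play_rows(
  series=[
    {"translation": [0, 0, 0.001], "spin": 0},
    {"translation": [0, 0, 0], "spin": 0},
    {"translation": [0, 0, 0], "spin": 0},
  ],
)

```text
time: 10.75
tool_pos: [0.552, 0.1563, 0.1033]
tcp_rot: [0.026, -3.141, 0.0]
wrist_force: [0.4, 0.5, -0.3]
width: 0.094
```

```bash
python3 -c "
from h import *
go([.5522,.1564,.104],-179)"
```

```text
t 10.75 tcp [0.552  0.1563 0.1033] yaw -179.05 tilt 0.01 q6 -1.35 F [ 0.36  0.48 -0.27] M [ 0.009  0.016 -0.025] w 0.094
tool delta mm [-0.18  0.1  -0.71] spin units -0.011
```

Emit:
play_rows(
  series=[
    {"translation": [0, 0, 0.0007], "spin": 0},
    {"translation": [0, 0, 0], "spin": 0},
    {"translation": [0, 0, 0], "spin": 0},
  ],
)

```text
time: 11.05
tool_pos: [0.5521, 0.1563, 0.1026]
tcp_rot: [0.026, -3.141, 0.0]
wrist_force: [-0.4, -0.0, -0.5]
width: 0.09
```

Emit:
play_rows(
  series=[
    {"translation": [0, 0, 0.0005], "spin": 0},
    {"translation": [0, 0, 0], "spin": 0},
    {"translation": [0, 0, 0], "spin": 0},
  ],
)

```text
time: 11.35
tool_pos: [0.5521, 0.1563, 0.1021]
tcp_rot: [0.026, -3.141, 0.0]
wrist_force: [-1.1, -0.3, -0.2]
width: 0.092
```

Emit:
play_rows(
  series=[
    {"translation": [0, 0, 0.0007], "spin": 0},
    {"translation": [0, 0, 0], "spin": 0},
    {"translation": [0, 0, 0], "spin": 0},
  ],
)

```text
time: 11.65
tool_pos: [0.5521, 0.1563, 0.1014]
tcp_rot: [0.026, -3.141, 0.0]
wrist_force: [-0.6, -0.1, -1.1]
width: 0.089
```

Emit:
play_rows(
  series=[
    {"translation": [0, 0, 0.0005], "spin": 0},
    {"translation": [0, 0, 0], "spin": 0},
    {"translation": [0, 0, 0], "spin": 0},
  ],
)

```text
time: 11.95
tool_pos: [0.5521, 0.1563, 0.101]
tcp_rot: [0.026, -3.141, 0.0]
wrist_force: [0.8, -0.5, -0.3]
width: 0.096
```

Emit:
play_rows(
  series=[
    {"translation": [0, 0, 0.0005], "spin": 0},
    {"translation": [0, 0, 0], "spin": 0},
    {"translation": [0, 0, 0], "spin": 0},
  ],
)

```text
time: 12.25
tool_pos: [0.5521, 0.1563, 0.1005]
tcp_rot: [0.026, -3.141, 0.0]
wrist_force: [0.8, -0.7, -0.2]
width: 0.088
```

Emit:
play_rows(
  series=[
    {"translation": [0, 0, 0.0005], "spin": 0},
    {"translation": [0, 0, 0], "spin": 0},
    {"translation": [0, 0, 0], "spin": 0},
  ],
)

```text
time: 12.55
tool_pos: [0.5521, 0.1563, 0.1]
tcp_rot: [-0.026, 3.141, -0.0]
wrist_force: [0.0, -0.8, -0.4]
width: 0.088
```

Emit:
play_rows(
  series=[
    {"translation": [0, 0, 0.0005], "spin": 0},
    {"translation": [0, 0, 0], "spin": 0},
    {"translation": [0, 0, 0], "spin": 0},
  ],
)

```text
time: 12.85
tool_pos: [0.5521, 0.1563, 0.0994]
tcp_rot: [0.026, -3.141, 0.0]
wrist_force: [0.0, -1.1, -1.4]
width: 0.09
```

Emit:
play_rows(
  series=[
    {"translation": [0, 0, 0.0005], "spin": 0},
    {"translation": [0, 0, 0], "spin": 0},
    {"translation": [0, 0, 0], "spin": 0},
  ],
)

```text
time: 13.15
tool_pos: [0.5521, 0.1563, 0.0989]
tcp_rot: [0.026, -3.141, 0.0]
wrist_force: [0.4, -0.8, 0.1]
width: 0.093
```

Emit:
play_rows(
  series=[
    {"translation": [0, 0, 0.001], "spin": 0},
    {"translation": [0, 0, 0], "spin": 0},
    {"translation": [0, 0, 0.001], "spin": 0},
    {"translation": [0, 0, 0], "spin": 0},
  ],
)

```text
time: 13.55
tool_pos: [0.552, 0.1563, 0.0968]
tcp_rot: [0.026, -3.141, 0.0]
wrist_force: [0.1, -1.0, -1.0]
width: 0.093
```

Emit:
play_rows(
  series=[
    {"translation": [0, 0, 0.001], "spin": 0},
    {"translation": [0, 0, 0], "spin": 0},
    {"translation": [0, 0, 0.001], "spin": 0},
    {"translation": [0, 0, 0], "spin": 0},
  ],
)

```text
time: 13.95
tool_pos: [0.552, 0.1563, 0.0948]
tcp_rot: [0.026, -3.141, 0.0]
wrist_force: [0.2, -0.9, -0.9]
width: 0.09
```

Emit:
play_rows(
  series=[
    {"translation": [0, -0.0003, 0.001], "spin": 0},
    {"translation": [0, 0, 0.001], "spin": 0},
    {"translation": [0, 0, 0.001], "spin": 0},
    {"translation": [0, 0, 0.001], "spin": 0},
    {"translation": [0, 0, 0], "spin": 0},
  ],
)

```text
time: 14.45
tool_pos: [0.552, 0.156, 0.0907]
tcp_rot: [0.026, -3.141, 0.0]
wrist_force: [0.4, -0.4, -1.1]
width: 0.091
```

Emit:
play_rows(
  series=[
    {"translation": [0, 0, 0.001], "spin": 0},
    {"translation": [0, 0, 0.001], "spin": 0},
    {"translation": [0, 0, 0.001], "spin": 0},
    {"translation": [0, 0, 0.001], "spin": 0},
    {"translation": [0, 0, 0], "spin": 0},
  ],
)

```text
time: 14.95
tool_pos: [0.552, 0.156, 0.0868]
tcp_rot: [0.026, -3.141, 0.0]
wrist_force: [0.2, -1.3, 0.0]
width: 0.093
```

Emit:
play_rows(
  series=[
    {"translation": [0, 0, 0.001], "spin": 0},
    {"translation": [0, 0, 0.001], "spin": 0},
    {"translation": [0, 0, 0.001], "spin": 0},
    {"translation": [0, 0, 0.001], "spin": 0},
    {"translation": [0, 0, 0], "spin": 0},
  ],
)

```text
time: 15.45
tool_pos: [0.552, 0.156, 0.0827]
tcp_rot: [0.026, -3.141, 0.0]
wrist_force: [-0.1, -0.7, -1.7]
width: 0.093
```

Emit:
play_rows(
  series=[
    {"translation": [0, 0, 0.001], "spin": 0},
    {"translation": [0, 0, 0], "spin": 0},
    {"translation": [0, 0, 0], "spin": 0},
  ],
)

```text
time: 15.75
tool_pos: [0.5521, 0.156, 0.0819]
tcp_rot: [0.026, -3.141, 0.0]
wrist_force: [-1.0, -0.4, -1.8]
width: 0.092
```

Emit:
play_rows(
  series=[
    {"translation": [0, 0, 0.0005], "spin": 0},
    {"translation": [0, 0, 0], "spin": 0},
    {"translation": [0, 0, 0], "spin": 0},
  ],
)

```text
time: 16.05
tool_pos: [0.5521, 0.156, 0.0815]
tcp_rot: [0.026, -3.141, 0.0]
wrist_force: [-0.8, -0.2, -0.3]
width: 0.089
```

Near the expected full depth (TCP about 0.080); going on in small steps until the collar touches.

Emit:
play_rows(
  series=[
    {"translation": [0, 0, 0.0005], "spin": 0},
    {"translation": [0, 0, 0], "spin": 0},
    {"translation": [0, 0, 0], "spin": 0},
  ],
)

```text
time: 16.35
tool_pos: [0.5521, 0.156, 0.081]
tcp_rot: [0.026, -3.141, 0.0]
wrist_force: [-1.2, -1.5, -0.3]
width: 0.088
```

Emit:
play_rows(
  series=[
    {"translation": [0, 0, 0.0005], "spin": 0},
    {"translation": [0, 0, 0], "spin": 0},
    {"translation": [0, 0, 0], "spin": 0},
  ],
)

```text
time: 16.65
tool_pos: [0.5521, 0.1561, 0.0805]
tcp_rot: [0.026, -3.141, 0.0]
wrist_force: [-0.4, -1.1, -1.2]
width: 0.092
```

Emit:
play_rows(
  series=[
    {"translation": [0, 0, 0.0004], "spin": 0},
    {"translation": [0, 0, 0], "spin": 0},
    {"translation": [0, 0, 0], "spin": 0},
  ],
)

```text
time: 16.95
tool_pos: [0.5521, 0.156, 0.0801]
tcp_rot: [0.026, -3.141, -0.0]
wrist_force: [-0.2, -1.1, -0.3]
width: 0.091
```

Emit:
play_rows(
  series=[
    {"translation": [0, 0, 0.0004], "spin": 0},
    {"translation": [0, 0, 0], "spin": 0},
    {"translation": [0, 0, 0], "spin": 0},
  ],
)

```text
time: 17.25
tool_pos: [0.5522, 0.1561, 0.0799]
tcp_rot: [-0.026, 3.141, 0.0]
wrist_force: [-1.9, -1.8, 2.5]
width: 0.089
```

Emit:
play_rows(
  series=[
    {"translation": [0, 0, 0.0004], "spin": 0},
    {"translation": [0, 0, 0], "spin": 0},
    {"translation": [0, 0, 0], "spin": 0},
  ],
)

```text
time: 17.55
tool_pos: [0.5524, 0.1561, 0.0799]
tcp_rot: [-0.026, 3.141, 0.0]
wrist_force: [-2.0, -1.4, 6.1]
width: 0.095
```

```bash
python3 -c "
from h import *
go([.552,.156,.0798],-179)
print(bot.read_state()['joint_torque'].round(2))"
```

```text
t 17.55 tcp [0.5524 0.1561 0.0799] yaw -179.05 tilt 0.03 q6 -1.36 F [-1.98 -1.45  6.13] M [-0.407  0.425 -0.01 ] w 0.095
tool delta mm [ 0.42 -0.08  0.08] spin units -0.011
[ 7.100e-01 -4.040e+01 -3.164e+01  4.300e-01 -9.600e-01  1.000e-02]
```

Collar is seated at TCP z 0.0799 with 6 N on it. Easing slightly, then turning clockwise (positive spin).

Emit:
play_rows(
  series=[
    {"translation": [0, 0, -0.0004], "spin": 0},
    {"translation": [0, 0, 0], "spin": 0.5},
    {"translation": [0, 0, 0], "spin": 0.5},
    {"translation": [0, 0, 0], "spin": 0},
    {"translation": [0, 0, 0], "spin": 0},
  ],
)

```text
time: 18.05
tool_pos: [0.5523, 0.1561, 0.0799]
tcp_rot: [0.11, 3.139, 0.0]
wrist_force: [-1.1, -1.7, 5.6]
width: 0.089
```

```bash
python3 -c "
from h import *
go(None)"
```

```text
t 18.05 tcp [0.5523 0.1561 0.0799] yaw 176.0 tilt 0.02 q6 -1.27 F [-1.15 -1.71  5.58] M [-0.279  0.415  0.007] w 0.089
```

Emit:
play_rows(
  series=[
    {"translation": [0, 0, 0], "spin": 0.5},
    {"translation": [0, 0, 0], "spin": 0.5},
    {"translation": [0, 0, 0], "spin": 0.5},
    {"translation": [0, 0, 0], "spin": 0},
  ],
)

```text
time: 18.45
tool_pos: [0.5522, 0.1562, 0.0799]
tcp_rot: [0.315, 3.126, 0.0]
wrist_force: [-1.8, -0.7, 5.4]
width: 0.09
```

```bash
python3 -c "
from h import *
go(None)"
```

```text
t 18.45 tcp [0.5522 0.1562 0.0799] yaw 168.48 tilt 0.02 q6 -1.14 F [-1.75 -0.66  5.43] M [-0.228  0.496  0.043] w 0.09
```

Emit:
play_rows(
  series=[
    {"translation": [0, 0, -0.0003], "spin": 0.5},
    {"translation": [0, 0, 0], "spin": 0.5},
    {"translation": [0, 0, 0], "spin": 0.5},
    {"translation": [0, 0, 0], "spin": 0.5},
    {"translation": [0, 0, 0], "spin": 0},
  ],
)

```text
time: 18.95
tool_pos: [0.5519, 0.1561, 0.0799]
tcp_rot: [-0.585, -3.086, 0.0]
wrist_force: [-2.5, -2.2, 4.5]
width: 0.089
```

```bash
python3 -c "
from h import *
go(None)"
```

```text
t 18.95 tcp [0.5519 0.1561 0.0799] yaw 158.52 tilt 0.03 q6 -0.96 F [-2.48 -2.21  4.51] M [-0.267  0.467  0.056] w 0.089
```

Emit:
play_rows(
  series=[
    {"translation": [0, 0, 0], "spin": 0.5},
    {"translation": [0, 0, 0], "spin": 0.5},
    {"translation": [0, 0, 0], "spin": 0.5},
    {"translation": [0, 0, 0], "spin": 0.5},
    {"translation": [0, 0, 0], "spin": 0},
  ],
)

```text
time: 19.45
tool_pos: [0.5519, 0.156, 0.0799]
tcp_rot: [-0.851, -3.024, 0.0]
wrist_force: [-2.0, -1.1, 4.8]
width: 0.091
```

```bash
python3 -c "
from h import *
go(None)"
```

```text
t 19.45 tcp [0.5519 0.156  0.0799] yaw 148.55 tilt 0.03 q6 -0.79 F [-1.97 -1.06  4.82] M [-0.301  0.522  0.112] w 0.091
```

Emit:
play_rows(
  series=[
    {"translation": [0.0002, -0.0002, -0.0003], "spin": 0},
    {"translation": [0, 0, 0], "spin": 0},
  ],
)

```text
time: 19.65
tool_pos: [0.5517, 0.1559, 0.0799]
tcp_rot: [-0.852, -3.024, 0.0]
wrist_force: [-1.9, -0.7, 2.7]
width: 0.089
```

```bash
python3 -c "
from h import *
go(None)"
```

```text
t 19.65 tcp [0.5517 0.1559 0.0799] yaw 148.52 tilt 0.02 q6 -0.79 F [-1.88 -0.7   2.73] M [-0.207  0.321  0.025] w 0.089
```

Emit:
play_rows(
  series=[
    {"translation": [0, 0, 0], "spin": 0.4},
    {"translation": [0, 0, 0], "spin": 0},
    {"translation": [0, 0, 0], "spin": 0},
  ],
)

```text
time: 19.95
tool_pos: [0.5517, 0.1559, 0.0799]
tcp_rot: [-0.905, -3.008, 0.0]
wrist_force: [-1.5, -1.3, 0.1]
width: 0.091
```

```bash
python3 -c "
from h import *
go(None)"
```

```text
t 19.95 tcp [0.5517 0.1559 0.0799] yaw 146.52 tilt 0.03 q6 -0.75 F [-1.53 -1.28  0.1 ] M [-0.308  0.299  0.066] w 0.091
```

Emit:
play_rows(
  series=[
    {"translation": [0, 0, 0], "spin": 0.1},
    {"translation": [0, 0, 0], "spin": 0.1},
    {"translation": [0, 0, 0], "spin": 0.1},
    {"translation": [0, 0, 0], "spin": 0.1},
    {"translation": [0, 0, 0], "spin": 0},
  ],
  force=40,
)

```text
time: 20.45
tool_pos: [0.5516, 0.1559, 0.08]
tcp_rot: [-0.959, -2.991, 0.001]
wrist_force: [-1.0, -1.8, -0.9]
width: 0.088
```

```bash
cat > m.py <<'E'
from h import *
go(None); print('tau6',bot.read_state()['joint_torque'][5].round(3))
E
python3 m.py
```

```text
t 20.45 tcp [0.5516 0.1559 0.08  ] yaw 144.44 tilt 0.03 q6 -0.72 F [-0.97 -1.82 -0.85] M [-0.309  0.255  0.07 ] w 0.088
tau6 0.106
```

Emit:
play_rows(
  series=[
    {"translation": [0, 0, 0], "spin": 0.1},
    {"translation": [0, 0, 0], "spin": 0.1},
    {"translation": [0, 0, 0], "spin": 0.1},
    {"translation": [0, 0, 0], "spin": 0.1},
    {"translation": [0, 0, 0], "spin": 0},
  ],
)

```text
time: 20.95
tool_pos: [0.5517, 0.1559, 0.08]
tcp_rot: [-1.012, -2.974, 0.0]
wrist_force: [-1.9, -2.6, -2.8]
width: 0.089
```

```bash
python3 m.py
```

```text
t 20.95 tcp [0.5517 0.1559 0.08  ] yaw 142.43 tilt 0.03 q6 -0.68 F [-1.93 -2.61 -2.77] M [-0.456  0.224  0.037] w 0.089
tau6 0.103
```

Emit:
play_rows(
  series=[
    {"translation": [0, -0.0002, 0.0003], "spin": 0.1},
    {"translation": [0, 0, 0], "spin": 0.1},
    {"translation": [0, 0, 0], "spin": 0.1},
    {"translation": [0, 0, 0], "spin": 0.1},
    {"translation": [0, 0, 0], "spin": 0},
  ],
)

```text
time: 21.45
tool_pos: [0.5518, 0.1558, 0.08]
tcp_rot: [1.063, 2.956, 0.0]
wrist_force: [-1.4, -2.1, -1.7]
width: 0.093
```

```bash
python3 m.py
```

```text
t 21.45 tcp [0.5518 0.1558 0.08  ] yaw 140.43 tilt 0.0 q6 -0.65 F [-1.38 -2.1  -1.73] M [-0.441  0.231  0.034] w 0.093
tau6 0.104
```

Emit:
play_rows(
  series=[
    {"translation": [0, -0.0002, 0.0001], "spin": 0.1},
    {"translation": [0, 0, 0], "spin": 0.1},
    {"translation": [0, 0, 0], "spin": 0.1},
    {"translation": [0, 0, 0], "spin": 0.1},
    {"translation": [0, 0, 0], "spin": 0.1},
  ],
)

```text
time: 21.95
tool_pos: [0.5517, 0.1557, 0.08]
tcp_rot: [1.128, 2.932, 0.0]
wrist_force: [-0.8, -0.3, 0.2]
width: 0.09
```

```bash
python3 m.py
```

```text
t 21.95 tcp [0.5517 0.1557 0.08  ] yaw 137.91 tilt 0.02 q6 -0.6 F [-0.76 -0.29  0.19] M [-0.348  0.265  0.04 ] w 0.09
tau6 -0.042
```

Emit:
play_rows(
  series=[
    {"translation": [0, 0, 0], "spin": 0.1},
    {"translation": [0, 0, 0], "spin": 0.1},
    {"translation": [0, 0, 0], "spin": 0.1},
    {"translation": [0, 0, 0], "spin": 0.1},
    {"translation": [0, 0, 0], "spin": 0.1},
  ],
)

```text
time: 22.45
tool_pos: [0.5517, 0.1557, 0.08]
tcp_rot: [1.192, 2.907, 0.0]
wrist_force: [-0.6, -1.7, -0.1]
width: 0.087
```

```bash
python3 m.py
```

```text
t 22.45 tcp [0.5517 0.1557 0.08  ] yaw 135.41 tilt 0.01 q6 -0.56 F [-0.58 -1.66 -0.06] M [-0.298  0.143  0.057] w 0.087
tau6 -0.039
```

Emit:
play_rows(
  series=[
    {"translation": [0, 0, 0], "spin": 0.1},
    {"translation": [0, 0, 0], "spin": 0.1},
    {"translation": [0, 0, 0], "spin": 0.1},
    {"translation": [0, 0, 0], "spin": 0.1},
    {"translation": [0, 0, 0], "spin": 0.1},
  ],
)

```text
time: 22.95
tool_pos: [0.5517, 0.1556, 0.08]
tcp_rot: [1.255, 2.88, 0.0]
wrist_force: [-1.1, -2.1, 1.1]
width: 0.09
```

```bash
python3 m.py
```

```text
t 22.95 tcp [0.5517 0.1556 0.08  ] yaw 132.91 tilt 0.01 q6 -0.52 F [-1.11 -2.13  1.05] M [-0.348  0.174  0.08 ] w 0.09
tau6 -0.036
```

Emit:
play_rows(
  series=[
    {"translation": [0, -0.0001, 0], "spin": 0.1},
    {"translation": [0, 0, 0], "spin": 0.1},
    {"translation": [0, 0, 0], "spin": 0.1},
    {"translation": [0, 0, 0], "spin": 0.1},
    {"translation": [0, 0, 0], "spin": 0.1},
  ],
)

```text
time: 23.45
tool_pos: [0.5516, 0.1556, 0.08]
tcp_rot: [1.317, 2.852, 0.0]
wrist_force: [-0.9, -2.6, 0.9]
width: 0.094
```

```bash
python3 m.py
```

```text
t 23.45 tcp [0.5516 0.1556 0.08  ] yaw 130.41 tilt 0.01 q6 -0.47 F [-0.9  -2.63  0.85] M [-0.389  0.137  0.006] w 0.094
tau6 -0.035
```

Emit:
play_rows(
  series=[
    {"translation": [0, -0.0002, 0], "spin": 0.1},
    {"translation": [0, 0, 0], "spin": 0.1},
    {"translation": [0, 0, 0], "spin": 0.1},
    {"translation": [0, 0, 0], "spin": 0.1},
    {"translation": [0, 0, 0], "spin": 0.1},
  ],
)

```text
time: 23.95
tool_pos: [0.5515, 0.1555, 0.0799]
tcp_rot: [1.379, 2.822, 0.0]
wrist_force: [-0.5, -2.3, 0.6]
width: 0.091
```

```bash
python3 m.py
```

```text
t 23.95 tcp [0.5515 0.1555 0.0799] yaw 127.91 tilt 0.01 q6 -0.43 F [-0.47 -2.28  0.57] M [-0.372  0.077  0.058] w 0.091
tau6 -0.037
```

Emit:
play_rows(
  series=[
    {"translation": [0, -0.0002, 0], "spin": 0.1},
    {"translation": [0, 0, 0], "spin": 0.1},
    {"translation": [0, 0, 0], "spin": 0.1},
    {"translation": [0, 0, 0], "spin": 0.1},
    {"translation": [0, 0, 0], "spin": 0.1},
  ],
)

```text
time: 24.45
tool_pos: [0.5513, 0.1554, 0.0799]
tcp_rot: [1.441, 2.792, 0.0]
wrist_force: [-0.0, -2.1, 1.4]
width: 0.093
```

```bash
python3 m.py
```

```text
t 24.45 tcp [0.5513 0.1554 0.0799] yaw 125.41 tilt 0.01 q6 -0.39 F [-0.01 -2.09  1.39] M [-0.326 -0.024  0.059] w 0.093
tau6 -0.038
```

Emit:
play_rows(
  series=[
    {"translation": [0, -0.0001, 0], "spin": 0.1},
    {"translation": [0, 0, 0], "spin": 0.1},
    {"translation": [0, 0, 0], "spin": 0.1},
    {"translation": [0, 0, 0], "spin": 0.1},
    {"translation": [0, 0, 0], "spin": 0.1},
  ],
)

```text
time: 24.95
tool_pos: [0.5512, 0.1553, 0.0799]
tcp_rot: [1.501, 2.76, 0.0]
wrist_force: [-0.2, -2.1, 1.0]
width: 0.09
```

```bash
python3 m.py
```

```text
t 24.95 tcp [0.5512 0.1553 0.0799] yaw 122.91 tilt 0.0 q6 -0.34 F [-0.22 -2.14  0.99] M [-0.387 -0.052  0.052] w 0.09
tau6 -0.038
```

Emit:
play_rows(
  series=[
    {"translation": [0.0001, -0.0001, 0], "spin": 0.1},
    {"translation": [0, 0, 0], "spin": 0.1},
    {"translation": [0, 0, 0], "spin": 0.1},
    {"translation": [0, 0, 0], "spin": 0.1},
    {"translation": [0, 0, 0], "spin": 0.1},
  ],
)

```text
time: 25.45
tool_pos: [0.5511, 0.1553, 0.08]
tcp_rot: [1.561, 2.726, 0.0]
wrist_force: [-0.3, -1.8, 1.5]
width: 0.091
```

```bash
python3 m.py
```

```text
t 25.45 tcp [0.5511 0.1553 0.08  ] yaw 120.41 tilt 0.02 q6 -0.3 F [-0.29 -1.84  1.47] M [-0.358 -0.122  0.046] w 0.091
tau6 -0.024
```

Emit:
play_rows(
  series=[
    {"translation": [0, 0, 0], "spin": 0.1},
    {"translation": [0, 0, 0], "spin": 0.1},
    {"translation": [0, 0, 0], "spin": 0.1},
    {"translation": [0, 0, 0], "spin": 0.1},
    {"translation": [0, 0, 0], "spin": 0.1},
  ],
)

```text
time: 25.95
tool_pos: [0.5511, 0.1553, 0.0799]
tcp_rot: [1.62, 2.691, 0.0]
wrist_force: [1.5, -3.3, 0.9]
width: 0.092
```

```bash
python3 m.py
```

```text
t 25.95 tcp [0.5511 0.1553 0.0799] yaw 117.91 tilt 0.01 q6 -0.26 F [ 1.47 -3.3   0.89] M [-0.517 -0.296  0.099] w 0.092
tau6 0.008
```

Emit:
play_rows(
  series=[
    {"translation": [0, 0, 0], "spin": 0.1},
    {"translation": [0, 0, 0], "spin": 0},
  ],
)

```text
time: 26.15
tool_pos: [0.5511, 0.1552, 0.0799]
tcp_rot: [1.631, 2.685, 0.0]
wrist_force: [0.3, -2.7, 1.0]
width: 0.09
```

```bash
python3 m.py
```

```text
t 26.15 tcp [0.5511 0.1552 0.0799] yaw 117.43 tilt 0.02 q6 -0.25 F [ 0.31 -2.72  0.97] M [-0.603 -0.256  0.064] w 0.09
tau6 0.148
```

Emit:
play_rows(
  series=[
    {"translation": [0, 0, 0], "spin": 0},
  ],
)

```text
time: 26.25
tool_pos: [0.5511, 0.1553, 0.0799]
tcp_rot: [1.631, 2.685, 0.0]
wrist_force: [0.6, -2.8, 0.6]
width: 0.089
```

```bash
python3 m.py; sed -i 's/^go.*//' m.py; cat >> m.py <<'E'
A=[];T=[]
for _ in range(4):
    bot.read_camera('top'); s=bot.read_state(); A.append(np.r_[s['wrist_force'],s['torque']]); T.append(s['joint_torque'][5])
go(None); print('mean',np.mean(A,0).round(3),'Mz',np.array(A)[:,5].round(3),'tau',np.round(T,3))
E
python3 m.py
```

```text
t 26.25 tcp [0.5511 0.1553 0.0799] yaw 117.45 tilt 0.02 q6 -0.25 F [ 0.59 -2.75  0.62] M [-0.579 -0.265  0.058] w 0.089
tau6 0.095
t 26.45 tcp [0.5511 0.1553 0.0799] yaw 117.45 tilt 0.01 q6 -0.25 F [ 2.2  -2.17  1.15] M [-0.627 -0.327  0.057] w 0.09
mean [ 1.653 -2.769  1.144 -0.582 -0.334  0.087] Mz [0.158 0.062 0.071 0.057] tau [0.09  0.089 0.089 0.091]
```

Emit:
play_rows(
  series=[
    {"translation": [0, 0, 0], "spin": 0.12},
    {"translation": [0, 0, 0], "spin": 0},
  ],
)

```text
time: 26.65
tool_pos: [0.5511, 0.1553, 0.0799]
tcp_rot: [1.645, 2.676, 0.0]
wrist_force: [1.9, -3.6, 2.8]
width: 0.088
```

```bash
python3 m.py
```

```text
t 26.85 tcp [0.5511 0.1553 0.0799] yaw 116.85 tilt 0.01 q6 -0.24 F [ 1.61 -2.72  1.49] M [-0.633 -0.314  0.088] w 0.091
mean [ 1.144 -3.095  1.092 -0.626 -0.341  0.098] Mz [0.126 0.091 0.086 0.088] tau [0.122 0.106 0.102 0.101]
```

Emit:
play_rows(
  series=[
    {"translation": [0, 0, 0], "spin": 0.12},
    {"translation": [0, 0, 0], "spin": 0.12},
    {"translation": [0, 0, 0], "spin": 0},
  ],
)

```text
time: 27.15
tool_pos: [0.551, 0.1553, 0.0799]
tcp_rot: [1.673, 2.659, -0.0]
wrist_force: [1.4, -3.5, 1.0]
width: 0.089
```

```bash
python3 m.py
```

```text
t 27.35 tcp [0.551  0.1553 0.0799] yaw 115.65 tilt 0.01 q6 -0.22 F [ 1.22 -3.23  1.05] M [-0.711 -0.403  0.119] w 0.089
mean [ 1.009 -3.237  1.062 -0.698 -0.39   0.112] Mz [0.134 0.069 0.127 0.119] tau [0.142 0.124 0.12  0.12 ]
```

Emit:
play_rows(
  series=[
    {"translation": [0, 0, 0], "spin": 0.12},
    {"translation": [0, 0, 0], "spin": 0.12},
    {"translation": [0, 0, 0], "spin": 0},
  ],
)

```text
time: 27.65
tool_pos: [0.5511, 0.1553, 0.0799]
tcp_rot: [1.701, 2.641, 0.0]
wrist_force: [2.4, -3.9, 1.5]
width: 0.09
```

```bash
python3 m.py
```

```text
t 27.85 tcp [0.551  0.1553 0.0799] yaw 114.45 tilt 0.01 q6 -0.2 F [ 1.37 -3.86  1.55] M [-0.69  -0.421  0.111] w 0.09
mean [ 1.733 -3.823  1.219 -0.739 -0.414  0.136] Mz [0.146 0.133 0.153 0.111] tau [0.161 0.143 0.139 0.138]
```

Emit:
play_rows(
  series=[
    {"translation": [0, 0, 0], "spin": 0.12},
    {"translation": [0, 0, 0], "spin": 0.08},
    {"translation": [0, 0, 0], "spin": 0},
    {"translation": [0, 0, 0], "spin": 0},
  ],
)

```text
time: 28.25
tool_pos: [0.5511, 0.1553, 0.0799]
tcp_rot: [1.724, 2.626, 0.0]
wrist_force: [2.3, -4.0, 1.9]
width: 0.089
```

```bash
python3 m.py; python3 - <<'E'
from h import *
a=bot.read_camera('scene'); c=a[165:255,300:420]
cv2.imwrite('pics/turn.png',np.clip(cv2.resize(c,None,fx=6.6,fy=6.6,interpolation=cv2.INTER_CUBIC)*1.8,0,255).astype(np.uint8))
E
```

```text
t 28.45 tcp [0.5511 0.1553 0.0799] yaw 113.45 tilt 0.01 q6 -0.18 F [ 2.07 -4.74  0.45] M [-0.794 -0.563  0.126] w 0.092
mean [ 1.937 -4.283  0.892 -0.803 -0.528  0.154] Mz [0.167 0.176 0.146 0.126] tau [0.142 0.141 0.141 0.14 ]
```

View pics/turn.png

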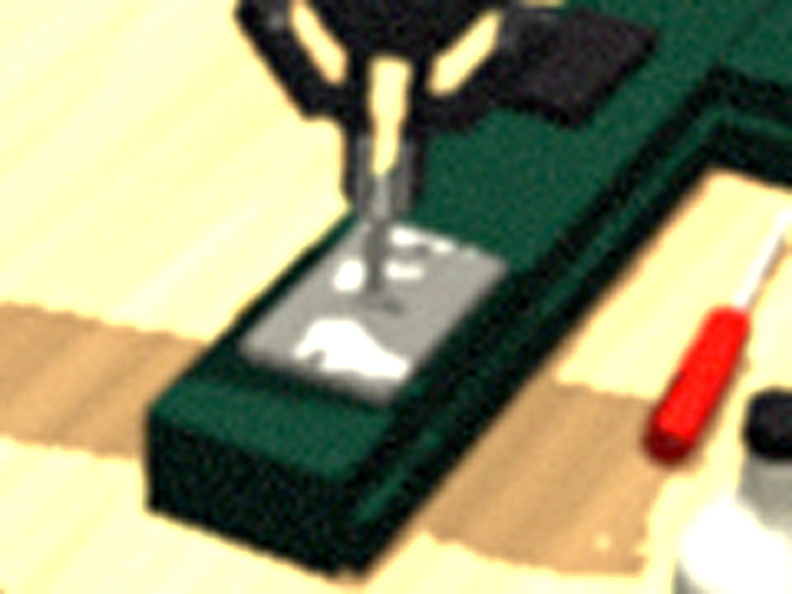

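```bash
python3 - <<'E'
from h import *
a=bot.read_camera('scene'); c=a[190:216,340:380]
im=cv2.resize(c,None,fx=20,fy=20,interpolation=cv2.INTER_CUBIC); im=np.clip(im*1.8,0,255).astype(np.uint8)
for z,col in((.06,(0,0,255)),(.064,(0,128,255)),(.076,(0,255,0)),(.08,(255,0,0)),(.099,(255,0,255)),(.112,(255,255,0))):
    p=proj('scene',[.5511,.1553,z]); print(z,p,((p-[300,165])*6.6).round()); q=((p-[340,190]+.5)*20).astype(int); cv2.circle(im,tuple(map(int,q)),4,col,-1)
cv2.imwrite('pics/turn2.png',im)
E
```

```text
0.06 [355.88966541 209.78439336] [369. 296.]
0.064 [355.97198169 208.56487078] [369. 288.]
0.076 [356.22044954 204.88040712] [371. 263.]
0.08 [356.30378108 203.64356126] [372. 255.]
0.099 [356.70311181 197.7084843 ] [374. 216.]
0.112 [356.97970558 193.58976476] [376. 189.]
```

View pics/turn2.png

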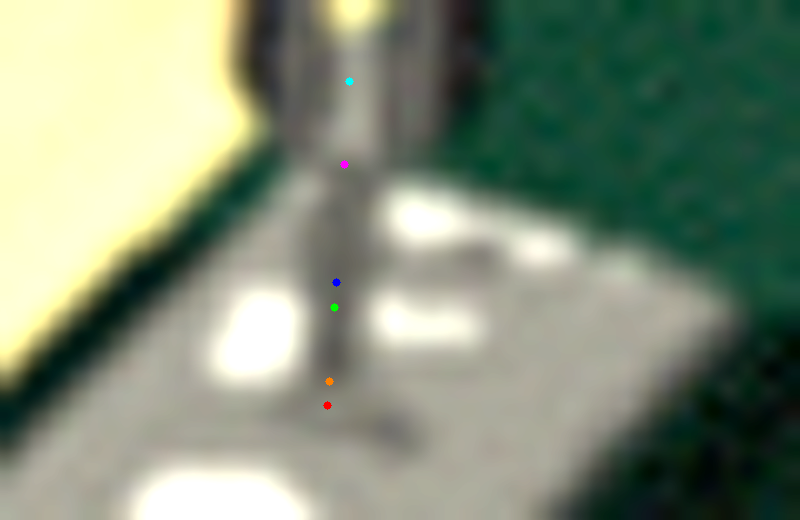

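The shank ends in the collar on the plate (about (330,385) in the crop), the slot's outer end shows beyond it at (400,430), and no bit shows above the plate. So the key is fully in. Net moment is about 0.1 N m over friction, roughly 8 N on the stop. Turning back.

Emit:
play_rows(
  series=[
    {"translation": [0, 0, 0], "spin": -0.4},
    {"translation": [0, 0.0001, 0], "spin": -0.5},
    {"translation": [0, 0.0001, 0], "spin": -0.5},
    {"translation": [0, 0.0001, 0], "spin": -0.5},
    {"translation": [0, 0, 0], "spin": -0.5},
  ],
)

```text
time: 29.05
tool_pos: [0.5514, 0.1556, 0.08]
tcp_rot: [-1.438, -2.793, -0.001]
wrist_force: [2.4, -3.6, 1.4]
width: 0.088
```

Emit:
play_rows(
  series=[
    {"translation": [0, 0, 0], "spin": -0.5},
    {"translation": [0, 0.0001, 0], "spin": -0.5},
    {"translation": [0, 0.0001, 0], "spin": -0.5},
    {"translation": [0, 0.0001, 0], "spin": -0.5},
    {"translation": [0, 0, 0], "spin": -0.5},
  ],
)

```text
time: 29.55
tool_pos: [0.551, 0.1559, 0.08]
tcp_rot: [-1.125, -2.932, -0.0]
wrist_force: [1.3, -3.5, 2.3]
width: 0.089
```

```bash
python3 m.py
```

```text
t 29.75 tcp [0.551  0.1559 0.0799] yaw 137.87 tilt 0.06 q6 -0.6 F [ 0.32 -2.54  3.16] M [-0.635  0.074 -0.038] w 0.093
mean [ 0.293 -2.684  2.921 -0.661 -0.005 -0.026] Mz [-0.071 -0.01   0.015 -0.038] tau [-0.065 -0.327 -0.125 -0.045]
```

Emit:
play_rows(
  series=[
    {"translation": [-0.0003, -0.0002, -0.0001], "spin": -0.5},
    {"translation": [0, 0, 0], "spin": -0.5},
    {"translation": [0, 0.0, 0], "spin": -0.5},
    {"translation": [0, 0.0, 0], "spin": -0.5},
    {"translation": [0, 0, 0], "spin": 0},
  ],
)

```text
time: 30.25
tool_pos: [0.551, 0.1557, 0.08]
tcp_rot: [-0.868, -3.018, -0.0]
wrist_force: [-0.5, -1.9, 3.1]
width: 0.091
```

```bash
python3 m.py
```

```text
t 30.45 tcp [0.5511 0.1556 0.0799] yaw 147.89 tilt 0.05 q6 -0.78 F [-1.88 -1.81  4.37] M [-0.4    0.304 -0.063] w 0.092
mean [-1.206 -1.702  4.227 -0.401  0.261 -0.049] Mz [-0.038 -0.042 -0.052 -0.063] tau [-0.123 -0.043 -0.02  -0.015]
```

Emit:
play_rows(
  series=[
    {"translation": [0, 0, 0], "spin": -0.5},
    {"translation": [0, 0.0, 0], "spin": -0.5},
    {"translation": [0, 0.0, 0], "spin": -0.5},
    {"translation": [0, 0.0, 0], "spin": -0.5},
    {"translation": [0, 0, 0], "spin": 0},
  ],
)

```text
time: 30.95
tool_pos: [0.5512, 0.1554, 0.0799]
tcp_rot: [-0.602, -3.083, 0.0]
wrist_force: [-2.4, -1.2, 3.6]
width: 0.093
```

```bash
python3 m.py
```

```text
t 31.15 tcp [0.5512 0.1554 0.0799] yaw 157.89 tilt 0.04 q6 -0.95 F [-1.35 -1.21  4.19] M [-0.312  0.522 -0.033] w 0.096
mean [-1.898 -1.609  4.262 -0.328  0.473 -0.023] Mz [-0.066 -0.045  0.05  -0.033] tau [-0.126 -0.047 -0.024 -0.019]
```

Emit:
play_rows(
  series=[
    {"translation": [-0.0002, 0, -0.0002], "spin": -0.5},
    {"translation": [0, 0.0001, 0], "spin": -0.5},
    {"translation": [0, 0.0001, 0], "spin": -0.5},
    {"translation": [0, 0.0, 0], "spin": -0.5},
    {"translation": [0, 0, 0], "spin": 0},
  ],
)

```text
time: 31.65
tool_pos: [0.5514, 0.1553, 0.0799]
tcp_rot: [-0.33, -3.123, 0.0]
wrist_force: [-1.5, -2.5, 4.0]
width: 0.09
```

Emit:
play_rows(
  series=[
    {"translation": [0, 0, 0], "spin": -0.4},
    {"translation": [0, 0.0001, 0], "spin": -0.4},
    {"translation": [0, 0.0001, 0], "spin": -0.4},
    {"translation": [0, 0.0, 0], "spin": -0.4},
    {"translation": [0, 0, 0], "spin": 0},
  ],
)

```text
time: 32.15
tool_pos: [0.5516, 0.1554, 0.0799]
tcp_rot: [-0.113, -3.139, 0.001]
wrist_force: [-0.7, -2.1, 2.7]
width: 0.091
```

```bash
python3 m.py
```

```text
t 32.35 tcp [0.5516 0.1555 0.08  ] yaw 175.89 tilt 0.03 q6 -1.27 F [-1.37 -2.28  2.55] M [-0.578  0.436 -0.054] w 0.091
mean [-2.081 -2.637  2.856 -0.597  0.431 -0.055] Mz [-0.064 -0.052 -0.049 -0.054] tau [-0.103 -0.041 -0.024 -0.021]
```

Emit:
play_rows(
  series=[
    {"translation": [0.0001, -0.0001, -0.0001], "spin": -0.4},
    {"translation": [0, 0, 0], "spin": -0.4},
    {"translation": [0, 0, 0], "spin": -0.4},
    {"translation": [0, 0.0, 0], "spin": 0},
  ],
)

```text
time: 32.75
tool_pos: [0.5516, 0.1554, 0.08]
tcp_rot: [0.053, -3.141, 0.0]
wrist_force: [-1.1, -2.5, 1.9]
width: 0.091
```

```bash
python3 m.py
```

```text
t 32.95 tcp [0.5516 0.1554 0.08  ] yaw -178.1 tilt 0.02 q6 -1.37 F [-1.13 -2.75  0.18] M [-0.658  0.262  0.037] w 0.091
mean [-1.334 -2.48   0.968 -0.634  0.312 -0.036] Mz [-0.062 -0.057 -0.062  0.037] tau [-0.107 -0.044 -0.027 -0.023]
```

Emit:
play_rows(
  series=[
    {"translation": [0, 0, 0], "spin": -0.2},
    {"translation": [0, 0, 0], "spin": -0.2},
    {"translation": [0, 0.0, 0], "spin": 0},
  ],
)

```text
time: 33.25
tool_pos: [0.5515, 0.1555, 0.08]
tcp_rot: [0.109, -3.139, 0.0]
wrist_force: [-1.3, -2.9, -0.3]
width: 0.091
```

```bash
python3 m.py
```

```text
t 33.45 tcp [0.5515 0.1555 0.08  ] yaw -176.06 tilt 0.03 q6 -1.41 F [-1.38 -2.37 -0.25] M [-0.57   0.313 -0.063] w 0.085
mean [-1.284 -2.423 -0.748 -0.599  0.293 -0.02 ] Mz [-0.035  0.035 -0.016 -0.063] tau [-0.075 -0.043 -0.034 -0.031]
```

Emit:
play_rows(
  series=[
    {"translation": [0, -0.0001, 0.0001], "spin": -0.2},
    {"translation": [0, 0, 0], "spin": -0.2},
    {"translation": [0, 0.0, 0], "spin": 0},
  ],
)

```text
time: 33.75
tool_pos: [0.5516, 0.1554, 0.0801]
tcp_rot: [0.164, -3.137, -0.0]
wrist_force: [-2.1, -2.4, -0.5]
width: 0.091
```

```bash
python3 m.py
```

```text
t 33.95 tcp [0.5516 0.1554 0.0801] yaw -174.06 tilt 0.02 q6 -1.44 F [-1.74 -2.55 -0.72] M [-0.528  0.339 -0.008] w 0.088
mean [-1.873 -2.361 -0.867 -0.558  0.369 -0.026] Mz [-0.036  0.004 -0.063 -0.008] tau [-0.074 -0.042 -0.032 -0.028]
```

Emit:
play_rows(
  series=[
    {"translation": [0, -0.0001, 0.0001], "spin": -0.2},
    {"translation": [0, 0, 0], "spin": -0.2},
    {"translation": [0, 0, 0], "spin": -0.1},
    {"translation": [0, 0.0, 0], "spin": 0},
  ],
)

```text
time: 34.35
tool_pos: [0.5517, 0.1553, 0.0801]
tcp_rot: [0.232, -3.133, -0.0]
wrist_force: [-2.3, -2.8, -0.8]
width: 0.09
```

```bash
python3 m.py
```

```text
t 34.55 tcp [0.5517 0.1553 0.0801] yaw -171.55 tilt 0.01 q6 -1.49 F [-1.64 -2.72 -0.83] M [-0.549  0.473 -0.038] w 0.089
mean [-1.956 -2.483 -0.339 -0.555  0.475 -0.016] Mz [ 0.022 -0.034 -0.015 -0.038] tau [-0.056 -0.039 -0.033 -0.031]
```

Emit:
play_rows(
  series=[
    {"translation": [0, -0.0001, 0], "spin": -0.2},
    {"translation": [0, 0, 0], "spin": -0.2},
    {"translation": [0, 0, 0], "spin": 0},
  ],
)

```text
time: 34.85
tool_pos: [0.5517, 0.1552, 0.0801]
tcp_rot: [0.287, -3.128, -0.0]
wrist_force: [-3.2, -2.5, -0.2]
width: 0.09
```

```bash
python3 m.py
```

```text
t 35.05 tcp [0.5517 0.1552 0.08  ] yaw -169.56 tilt 0.01 q6 -1.52 F [-1.75 -2.39 -0.26] M [-0.567  0.566 -0.091] w 0.09
mean [-2.052 -2.482 -0.364 -0.534  0.524 -0.038] Mz [-0.024  0.004 -0.04  -0.091] tau [-0.077 -0.046 -0.035 -0.032]
```

Emit:
play_rows(
  series=[
    {"translation": [0, -0.0001, 0], "spin": -0.2},
    {"translation": [0, 0, 0], "spin": -0.2},
    {"translation": [0, 0, 0], "spin": -0.1},
    {"translation": [0, 0, 0], "spin": 0},
  ],
)

```text
time: 35.45
tool_pos: [0.5517, 0.1552, 0.0801]
tcp_rot: [0.355, -3.121, -0.0]
wrist_force: [-2.8, -1.4, -1.1]
width: 0.088
```

```bash
python3 m.py; python3 - <<'E'
from h import *
a=bot.read_camera('top'); b=cv2.imread('pics/top0.png')
f=lambda i:cv2.resize(i[235:290,205:280],(400,293),interpolation=cv2.INTER_CUBIC)
cv2.imwrite('pics/bolt.png',np.clip(np.hstack([f(a),f(b)])*1.6,0,255).astype(np.uint8))
E
```

```text
t 35.65 tcp [0.5517 0.1551 0.08  ] yaw -167.06 tilt 0.01 q6 -1.57 F [-2.35 -2.04 -1.11] M [-0.448  0.528 -0.042] w 0.09
mean [-2.127 -2.258 -0.536 -0.482  0.558 -0.05 ] Mz [-0.013 -0.063 -0.08  -0.042] tau [-0.058 -0.041 -0.035 -0.034]
```

View pics/bolt.png

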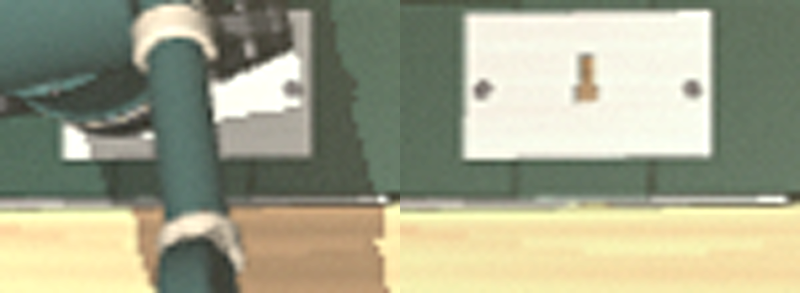

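Emit:
play_rows(
  series=[
    {"translation": [0, -0.0001, 0], "spin": -0.2},
    {"translation": [0, 0, 0], "spin": -0.2},
    {"translation": [0, 0, 0], "spin": 0},
  ],
)

```text
time: 36.0
tool_pos: [0.5517, 0.155, 0.0801]
tcp_rot: [0.41, -3.115, 0.0]
wrist_force: [-2.7, -2.0, -0.4]
width: 0.09
```

```bash
python3 m.py
```

```text
t 36.2 tcp [0.5518 0.155  0.0801] yaw -165.06 tilt 0.01 q6 -1.6 F [-2.72 -2.08 -0.5 ] M [-0.553  0.648 -0.072] w 0.094
mean [-2.958 -2.021 -0.268 -0.521  0.627 -0.098] Mz [-0.096 -0.065 -0.159 -0.072] tau [-0.116 -0.085 -0.075 -0.073]
```

Emit:
play_rows(
  series=[
    {"translation": [0, 0, 0], "spin": -0.2},
    {"translation": [0, 0, 0], "spin": 0},
  ],
)

```text
time: 36.4
tool_pos: [0.5517, 0.155, 0.0801]
tcp_rot: [0.437, -3.111, 0.0]
wrist_force: [-2.9, -2.4, -0.4]
width: 0.089
```

```bash
python3 m.py
```

```text
t 36.6 tcp [0.5518 0.155  0.0801] yaw -164.06 tilt 0.01 q6 -1.62 F [-3.5  -2.25 -1.64] M [-0.571  0.696 -0.079] w 0.094
mean [-2.824 -2.625 -0.858 -0.567  0.673 -0.085] Mz [-0.038 -0.144 -0.08  -0.079] tau [-0.14  -0.112 -0.104 -0.102]
```

Home stop felt (the moment rises with two successive steps). Lining the key up with the slot and bringing the TCP back to where it went in.

Emit:
play_rows(
  series=[
    {"translation": [0, 0.0002, 0], "spin": 0.5},
    {"translation": [0, 0.0002, 0], "spin": 0.5},
    {"translation": [0, 0.0002, 0], "spin": 0.5},
    {"translation": [0, 0.0002, 0], "spin": 0.5},
    {"translation": [-0.0002, 0.0001, 0], "spin": 0.5},
  ],
)

```text
time: 37.1
tool_pos: [0.5527, 0.1562, 0.0803]
tcp_rot: [-0.092, 3.138, 0.001]
wrist_force: [-1.3, -1.2, -0.7]
width: 0.09
```

Emit:
play_rows(
  series=[
    {"translation": [0, 0, 0], "spin": 0.3},
    {"translation": [0, 0, 0], "spin": 0},
    {"translation": [0, 0, 0], "spin": 0},
  ],
)

```text
time: 37.4
tool_pos: [0.5524, 0.1561, 0.0803]
tcp_rot: [-0.055, 3.14, 0.001]
wrist_force: [-0.4, -1.6, -0.2]
width: 0.089
```

```bash
python3 m.py
```

```text
t 37.6 tcp [0.5522 0.156  0.0803] yaw -178.04 tilt 0.05 q6 -1.37 F [-1.1  -1.24 -0.86] M [-0.265  0.144 -0.033] w 0.093
mean [-0.901 -1.186 -0.993 -0.267  0.183  0.005] Mz [ 0.008 -0.016  0.061 -0.033] tau [-0.001 -0.004 -0.004 -0.004]
```

Forces are back to near the insertion values. Lifting gently.

Emit:
play_rows(
  series=[
    {"translation": [0, 0, -0.0008], "spin": 0},
    {"translation": [0, 0, 0], "spin": 0},
    {"translation": [0, 0, 0], "spin": 0},
  ],
)

```text
time: 37.9
tool_pos: [0.552, 0.156, 0.081]
tcp_rot: [-0.053, 3.141, 0.0]
wrist_force: [-0.8, -0.2, -1.1]
width: 0.089
```

```bash
python3 m.py
```

```text
t 38.1 tcp [0.552 0.156 0.081] yaw -178.05 tilt 0.02 q6 -1.37 F [-0.08 -0.23 -0.74] M [-0.187  0.088 -0.051] w 0.089
mean [-0.231 -1.213 -0.443 -0.191  0.079 -0.016] Mz [-0.039  0.019  0.006 -0.051] tau [-0.001 -0.001 -0.001 -0.001]
```

Emit:
play_rows(
  series=[
    {"translation": [0, 0, -0.0008], "spin": 0},
    {"translation": [0, 0, -0.0008], "spin": 0},
    {"translation": [0, 0, 0], "spin": 0},
  ],
)

```text
time: 38.4
tool_pos: [0.5519, 0.156, 0.0826]
tcp_rot: [-0.053, 3.141, 0.0]
wrist_force: [-0.6, -0.1, -0.0]
width: 0.089
```

Emit:
play_rows(
  series=[
    {"translation": [0, 0, -0.0005], "spin": 0},
    {"translation": [0, 0, 0], "spin": 0},
    {"translation": [0, 0, -0.0005], "spin": 0},
    {"translation": [0, 0, 0], "spin": 0},
    {"translation": [0, 0, 0], "spin": 0},
  ],
)

```text
time: 38.9
tool_pos: [0.5519, 0.156, 0.0835]
tcp_rot: [-0.053, 3.141, 0.0]
wrist_force: [-0.7, -0.2, -0.6]
width: 0.091
```

```bash
python3 m.py
```

```text
t 39.1 tcp [0.5519 0.1559 0.0835] yaw -178.05 tilt 0.0 q6 -1.37 F [-0.02 -0.9  -1.07] M [-0.062  0.099 -0.028] w 0.091
mean [ 1.290e-01 -3.150e-01 -1.092e+00 -7.400e-02  9.400e-02 -1.000e-03] Mz [-0.004 -0.011  0.04  -0.028] tau [0. 0. 0. 0.]
```

Emit:
play_rows(
  series=[
    {"translation": [0, 0, -0.0007], "spin": 0},
    {"translation": [0, 0, -0.0007], "spin": 0},
    {"translation": [0, 0, 0], "spin": 0},
  ],
)

```text
time: 39.4
tool_pos: [0.5519, 0.1559, 0.085]
tcp_rot: [-0.053, 3.141, 0.0]
wrist_force: [-0.2, 0.2, -1.2]
width: 0.09
```

```bash
python3 m.py
```

```text
t 39.6 tcp [0.5519 0.1559 0.085 ] yaw -178.05 tilt 0.01 q6 -1.37 F [ 0.01 -0.83 -0.85] M [-0.104  0.076 -0.031] w 0.095
mean [-0.445 -1.158 -0.608 -0.087  0.095 -0.018] Mz [-0.059 -0.005  0.023 -0.031] tau [0. 0. 0. 0.]
```

Emit:
play_rows(
  series=[
    {"translation": [0, 0, -0.001], "spin": 0},
    {"translation": [0, 0, -0.001], "spin": 0},
    {"translation": [0, 0, -0.001], "spin": 0},
    {"translation": [0, 0, 0], "spin": 0},
  ],
)

```text
time: 40.0
tool_pos: [0.552, 0.1559, 0.0881]
tcp_rot: [-0.053, 3.141, 0.0]
wrist_force: [0.7, 0.0, -0.4]
width: 0.091
```

Emit:
play_rows(
  series=[
    {"translation": [0, 0, -0.003], "spin": 0},
    {"translation": [0, 0, -0.003], "spin": 0},
    {"translation": [0, 0, -0.003], "spin": 0},
    {"translation": [0, 0, -0.003], "spin": 0},
    {"translation": [0, 0, -0.004], "spin": 0},
  ],
)

```text
time: 40.5
tool_pos: [0.5519, 0.156, 0.1042]
tcp_rot: [-0.053, 3.141, 0.0]
wrist_force: [0.4, -0.0, -0.9]
width: 0.089
```

Emit:
play_rows(
  series=[
    {"translation": [0, 0, -0.01], "spin": 0},
    {"translation": [0, 0, -0.02], "spin": 0},
    {"translation": [0, 0, -0.03], "spin": 0},
    {"translation": [0, 0, 0], "spin": 0},
    {"translation": [0, 0, 0], "spin": 0},
  ],
)

```text
time: 41.0
tool_pos: [0.5528, 0.1562, 0.1654]
tcp_rot: [-0.053, 3.138, 0.001]
wrist_force: [-0.7, 0.7, -1.3]
width: 0.093
```

Emit:
play_rows(
  series=[
    {"translation": [0, 0, 0], "spin": 0.9},
    {"translation": [0, 0, 0], "spin": 0.9},
    {"translation": [0, 0, 0], "spin": 0.9},
    {"translation": [0, 0, 0], "spin": 0.9},
    {"translation": [0, 0, 0], "spin": 0.65},
  ],
)

```text
time: 41.5
tool_pos: [0.5506, 0.1556, 0.1621]
tcp_rot: [-0.531, -3.094, 0.002]
wrist_force: [0.3, 0.8, -0.0]
width: 0.09
```

```bash
python3 -c "
from h import *
go([.4867,-.2701,.17],160.7)"
```

```text
t 41.5 tcp [0.5506 0.1556 0.1621] yaw 160.53 tilt 0.18 q6 -1.0 F [ 0.31  0.8  -0.03] M [-0.006  0.025 -0.009] w 0.09
tool delta mm [ -81.64 -422.71   -7.46] spin units -0.033
```

Emit:
play_rows(
  series=[
    {"translation": [-0.0082, -0.0423, -0.001], "spin": 0},
    {"translation": [-0.0082, -0.0423, -0.001], "spin": 0},
    {"translation": [-0.0082, -0.0423, -0.001], "spin": 0},
    {"translation": [-0.0082, -0.0423, -0.001], "spin": 0},
    {"translation": [-0.0082, -0.0423, -0.001], "spin": 0},
  ],
)

```text
time: 42.0
tool_pos: [0.519, -0.0585, 0.1673]
tcp_rot: [-0.525, -3.095, 0.0]
wrist_force: [0.7, -0.5, -1.2]
width: 0.088
```

Emit:
play_rows(
  series=[
    {"translation": [-0.0082, -0.0423, 0], "spin": 0},
    {"translation": [-0.0082, -0.0423, 0], "spin": 0},
    {"translation": [-0.0082, -0.0423, 0], "spin": 0},
    {"translation": [-0.0082, -0.0423, 0], "spin": 0},
    {"translation": [-0.008, -0.042, 0], "spin": 0},
  ],
)

```text
time: 42.5
tool_pos: [0.4878, -0.2711, 0.1673]
tcp_rot: [-0.527, -3.095, -0.002]
wrist_force: [0.6, 0.6, -0.1]
width: 0.089
```

Emit:
play_rows(
  series=[
    {"translation": [0, 0, 0.03], "spin": 0},
    {"translation": [0, 0, 0.03], "spin": 0},
    {"translation": [0, 0, 0.01], "spin": 0},
    {"translation": [0, 0, 0], "spin": 0},
    {"translation": [0, 0, 0], "spin": 0},
  ],
)

```text
time: 43.0
tool_pos: [0.4896, -0.2698, 0.0991]
tcp_rot: [-0.526, -3.097, -0.0]
wrist_force: [-0.3, 0.2, -0.3]
width: 0.09
```

Emit:
play_rows(
  series=[
    {"translation": [0, 0, 0], "spin": 0},
    {"translation": [0, 0, 0], "spin": 0},
    {"translation": [0, 0, 0], "spin": 0},
  ],
)

```text
time: 43.3
tool_pos: [0.4902, -0.2703, 0.1002]
tcp_rot: [0.526, 3.095, -0.001]
wrist_force: [0.1, -1.0, -1.1]
width: 0.092
```

```bash
python3 -c "
from h import *
go([.4866,-.27005,.0538],160.7)"
```

```text
t 43.3 tcp [ 0.4902 -0.2703  0.1002] yaw 160.73 tilt 0.13 q6 -1.78 F [ 0.14 -0.96 -1.12] M [ 0.004  0.029 -0.007] w 0.092
tool delta mm [ 3.57 -0.95 46.37] spin units 0.005
```

Emit:
play_rows(
  series=[
    {"translation": [0.0035, -0.0009, 0], "spin": 0},
    {"translation": [0, 0, 0.005], "spin": 0},
    {"translation": [0, 0, 0.005], "spin": 0},
    {"translation": [0, 0, 0.005], "spin": 0},
    {"translation": [0, 0, 0.002], "spin": 0},
  ],
)

```text
time: 43.8
tool_pos: [0.485, -0.2694, 0.0807]
tcp_rot: [-0.526, -3.096, -0.001]
wrist_force: [0.0, 0.8, -0.5]
width: 0.09
```

Emit:
play_rows(
  series=[
    {"translation": [0, 0, 0], "spin": 0},
    {"translation": [0, 0, 0], "spin": 0},
    {"translation": [0, 0, 0], "spin": 0},
    {"translation": [0, 0, 0], "spin": 0},
    {"translation": [0, 0, 0], "spin": 0},
  ],
)

```text
time: 44.3
tool_pos: [0.4858, -0.2698, 0.0821]
tcp_rot: [0.527, 3.097, -0.0]
wrist_force: [0.2, 0.8, 0.1]
width: 0.088
```

```bash
python3 -c "
from h import *
go([.4866,-.27005,.0538],160.7)"
```

```text
t 44.3 tcp [ 0.4858 -0.2698  0.0821] yaw 160.7 tilt 0.02 q6 -1.79 F [0.19 0.77 0.09] M [-0.018  0.001 -0.002] w 0.088
tool delta mm [-0.79  0.03 28.26] spin units -0.0
```

Emit:
play_rows(
  series=[
    {"translation": [-0.0008, 0, 0.001], "spin": 0},
    {"translation": [0, 0, 0.001], "spin": 0},
    {"translation": [0, 0, 0.0015], "spin": 0},
    {"translation": [0, 0, 0.0015], "spin": 0},
    {"translation": [0, 0, 0], "spin": 0},
  ],
)

```text
time: 44.8
tool_pos: [0.4862, -0.2698, 0.0765]
tcp_rot: [-0.527, -3.097, -0.0]
wrist_force: [0.5, 0.1, -0.3]
width: 0.093
```

Emit:
play_rows(
  series=[
    {"translation": [0, 0, 0.0007], "spin": 0},
    {"translation": [0, 0, 0.0007], "spin": 0},
    {"translation": [0, 0, 0.0007], "spin": 0},
    {"translation": [0, 0, 0], "spin": 0},
  ],
)

```text
time: 45.2
tool_pos: [0.4864, -0.27, 0.0747]
tcp_rot: [-0.527, -3.097, -0.0]
wrist_force: [-0.7, -0.4, -1.8]
width: 0.091
```

```bash
python3 -c "
from h import *
go([.4866,-.27005,.0538],160.7)"
```

```text
t 45.2 tcp [ 0.4864 -0.27    0.0747] yaw 160.7 tilt 0.01 q6 -1.79 F [-0.74 -0.37 -1.79] M [-0.02  -0.041  0.01 ] w 0.091
tool delta mm [-0.22 -0.03 20.86] spin units -0.001
```

Tip is about 3 mm inside the socket with no resistance. Going on down.

Emit:
play_rows(
  series=[
    {"translation": [0, 0, 0.001], "spin": 0},
    {"translation": [0, 0, 0.001], "spin": 0},
    {"translation": [0, 0, 0.0015], "spin": 0},
    {"translation": [0, 0, 0.0015], "spin": 0},
    {"translation": [0, 0, 0], "spin": 0},
  ],
)

```text
time: 45.7
tool_pos: [0.4863, -0.2698, 0.0694]
tcp_rot: [-0.527, -3.097, -0.0]
wrist_force: [0.5, -0.5, -1.1]
width: 0.092
```

Emit:
play_rows(
  series=[
    {"translation": [0, 0, 0.002], "spin": 0},
    {"translation": [0, 0, 0.002], "spin": 0},
    {"translation": [0, 0, 0.002], "spin": 0},
    {"translation": [0, 0, 0.002], "spin": 0},
    {"translation": [0, 0, 0], "spin": 0},
  ],
)

```text
time: 46.2
tool_pos: [0.4862, -0.2698, 0.0613]
tcp_rot: [-0.527, -3.096, -0.0]
wrist_force: [0.3, 0.1, 0.1]
width: 0.093
```

```bash
python3 -c "
from h import *
go([.4866,-.27005,.0538],160.7)"
```

```text
t 46.2 tcp [ 0.4862 -0.2698  0.0613] yaw 160.7 tilt 0.05 q6 -1.79 F [0.29 0.13 0.06] M [-0.035 -0.005  0.   ] w 0.093
tool delta mm [-0.48 -0.1   7.53] spin units -0.0
```

Emit:
play_rows(
  series=[
    {"translation": [0, 0, 0.002], "spin": 0},
    {"translation": [0, 0, 0.002], "spin": 0},
    {"translation": [0, 0, 0.002], "spin": 0},
    {"translation": [0, 0, 0.001], "spin": 0},
    {"translation": [0, 0, 0], "spin": 0},
  ],
)

```text
time: 46.7
tool_pos: [0.4863, -0.2699, 0.0545]
tcp_rot: [-0.527, -3.097, -0.0]
wrist_force: [0.0, 0.3, -1.8]
width: 0.088
```

Emit:
play_rows(
  series=[
    {"translation": [0, 0, 0.0], "spin": 0},
    {"translation": [0, 0, 0.0], "spin": 0},
  ],
)

```text
time: 46.9
tool_pos: [0.4866, -0.27, 0.0549]
tcp_rot: [0.527, 3.097, -0.0]
wrist_force: [-0.1, -0.5, -1.6]
width: 0.091
```

Emit:
play_rows(
  series=[
    {"translation": [0, 0, 0], "spin": 0},
    {"translation": [0, 0, 0], "spin": 0},
    {"translation": [0, 0, 0], "spin": 0},
    {"translation": [0, 0, 0], "spin": 0},
    {"translation": [0, 0, 0], "spin": 0},
  ],
  jaw=0,
)

```text
time: 47.4
tool_pos: [0.4865, -0.27, 0.0549]
tcp_rot: [0.527, 3.097, -0.0]
wrist_force: [0.4, 0.6, 0.2]
width: 0.5
```

Emit:
play_rows(
  series=[
    {"translation": [0, 0, -0.01], "spin": 0},
    {"translation": [0, 0, -0.03], "spin": 0},
    {"translation": [0, 0, -0.04], "spin": 0},
    {"translation": [0, 0, -0.04], "spin": 0},
    {"translation": [0, 0, -0.03], "spin": 0},
  ],
)

```text
time: 47.9
tool_pos: [0.4873, -0.2705, 0.2086]
tcp_rot: [0.526, 3.094, -0.002]
wrist_force: [0.1, -1.1, -0.1]
width: 0.499
```

```bash
python3 - <<'E'
from h import *
go(None)
a=bot.read_camera('scene'); b=cv2.imread('pics/scene0.png'); t=bot.read_camera('top')
f=lambda i,x,y,w,h:np.clip(cv2.resize(i[y:y+h,x:x+w],(400,300),interpolation=cv2.INTER_CUBIC)*1.6,0,255).astype(np.uint8)
cv2.imwrite('pics/end.png',np.vstack([np.hstack([f(a,200,268,100,75),f(b,200,268,100,75)]),np.hstack([f(t,205,232,80,60),f(t,380,235,80,60)])]))
E
```

```text
t 47.9 tcp [ 0.4873 -0.2705  0.2086] yaw 160.7 tilt 0.21 q6 -1.79 F [ 0.15 -1.12 -0.08] M [-0.001  0.004  0.001] w 0.499
```

View pics/end.png

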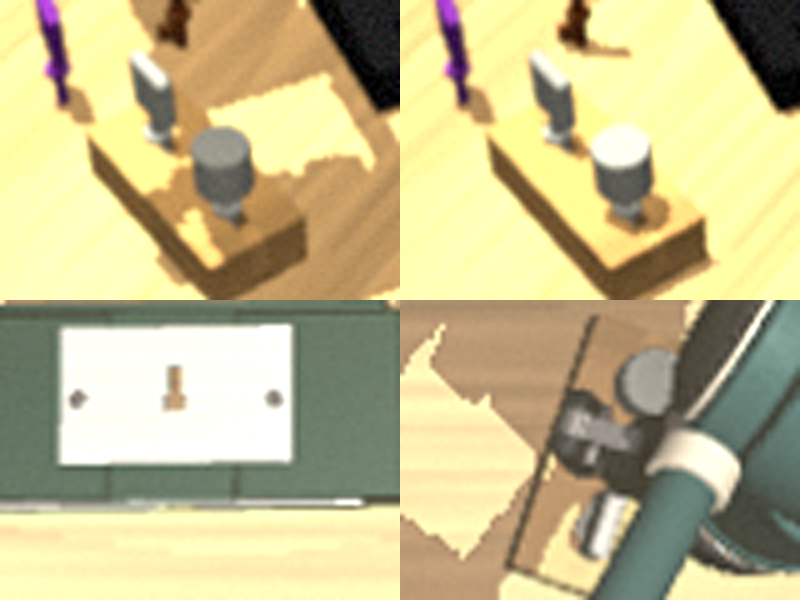

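The key stands as at the start, released, and the other key hasn't moved. The lower left shows no bolt sticking out. A last numeric check of the bolt's edge before handing in.

```bash
python3 - <<'E'
from h import *
bot.read_camera('scene')
t=bot.read_camera('top').astype(int); o=cv2.imread('pics/top0.png').astype(int)
for y in range(270,279): print(y,t[y,228:252].mean(1).astype(int),'\n   ',o[y,228:252].mean(1).astype(int))
go(None); print('jv',np.abs(bot.read_state()['joint_vel']).max().round(3))
E
```

```text
270 [68 69 67 67 68 68 68 69 70 67 70 70 69 68 69 70 68 70 70 69 70 69 71 60] 
    [63 64 63 64 62 61 64 63 64 64 64 65 65 65 63 64 65 66 66 63 66 65 64 55]
271 [73 70 76 82 82 81 78 77 78 79 78 79 79 78 78 78 79 79 77 79 78 78 78 68] 
    [66 66 71 76 77 76 74 72 73 74 71 73 73 74 73 74 72 72 74 72 72 74 74 64]
272 [ 90  89 104 117 118 114 110 108 112 115 109 106 109 109 108 104 102 103
 104 102 103 104 103  98] 
    [ 85  83  97 109 109 105 101 101 104 106 101  98 100 100 101  97  94  96
  95  97  97  94  97  90]
273 [113 112 111 112 112 111 113 117 127 135 117 103 114 112 111 102  92  94
  97  94  95  96  96  95] 
    [104 104 104 103 104 103 106 108 118 126 108  97 105 105 105  96  86  88
  90  89  87  88  87  88]
274 [121 120 120 119 119 120 127 137 138 135 134 135 136 136 136 136 135 134
 135 133 134 134 134 132] 
    [113 112 112 112 110 110 119 127 126 124 127 126 126 126 127 126 125 125
 125 124 125 123 124 125]
275 [155 155 155 156 155 155 155 153 154 154 154 154 153 154 153 154 153 153
 154 154 153 153 154 153] 
    [145 145 145 144 144 143 145 143 144 144 142 142 143 143 142 143 142 144
 143 142 143 143 141 142]
276 [149 149 150 149 150 149 149 148 147 148 147 149 147 148 147 148 147 149
 148 148 146 147 148 149] 
    [138 138 139 138 139 137 137 139 138 138 138 137 138 137 137 137 137 137
 137 138 137 137 137 136]
277 [145 145 142 143 144 144 145 143 143 142 144 144 143 144 143 143 143 144
 143 143 144 143 143 143] 
    [133 134 134 133 134 134 134 134 133 133 133 133 133 134 133 133 133 133
 134 132 131 133 132 135]
278 [143 143 142 141 142 141 142 142 143 141 140 142 140 143 142 143 141 141
 141 141 141 141 141 140] 
    [133 132 132 133 132 132 133 130 131 132 132 132 131 131 132 132 131 131
 132 132 131 131 130 132]
t 48.1 tcp [ 0.4871 -0.2704  0.2065] yaw 160.7 tilt 0.17 q6 -1.79 F [ 0.04 -0.01 -0.27] M [-0.003  0.064  0.002] w 0.497
jv 0.046
```

The bolt edge matches the start picture apart from a uniform brightness factor, so the bolt is home. Handing in.

```bash
python3 -c "
from workcell import bot
print(bot.finish_job())"
```

```text
the job is handed in; nothing more can be done
None
```

I ran the whole lock trial and handed the job in at 48 s of the 72 s allowed. The hand-in gives no verdict, so the results below are my own readings.

- **Insertion:** The key went in with no resistance until its collar met the plate, with about 6 N on it.
- **Stop:** I turned it clockwise until the moment rose steadily, at about 1.1 rad. I pressed to about 0.15 N m, roughly 0.1 N m above friction, which I put at about 8 N on the stop.
- **Return:** I turned it back until I felt the home stop, lined it up with the slot, and drew it out without resistance. I then stood it in its original socket and let go.

**Last checks**
- In the final pictures the key stands as it did at the start, and the other key looks unmoved. The purple and brown look-alikes look unmoved too.
- The bolt's edge in the top view matches the start picture apart from overall brightness, so the bolt is home.
- The gripper is well clear of the key, and the wrist force is near zero.

**Less certain**
- The force on the stop is worked out from noisy moment readings, not measured directly.
- I felt home about 0.25 rad past the slot line by tool angle, more than the 0.1 rad of play given. I put this down to sideways give and a drift I had put into the tool position.
- The arm hid the bolt from the top camera while the key was being turned. I could only check the bolt by eye after the key was out.

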